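Lock glued heels into the ratchet clamp

ROBOT

A 6-joint arm with a two-finger parallel gripper is mounted at the origin on the work surface. World frame = base frame: x ahead of the robot, y to its left, z up, the work surface at z = 0. Lengths are in mm, angles in rad, forces in N, time in s.
With the tool pointing down it reaches from about 300 to 750 mm from the base axis. Payload 8.5 kg.
Tool frame: the origin (TCP) lies at the very end of the fingers, on their centre line; the grasp point (between the pads) lies 19 mm behind it; z points along the fingers, x is the direction in which the jaws open and shut, and the axes are right-handed (so a half turn about z gives the same grasp; the last joint's range is limited). The gripper opens to 88 mm and grips with 3 to 60 N. Pads are 18 mm wide; open, the fingers measure 123 mm over their backs; the gripper's body (75 mm by 187 mm) begins 45 mm behind the grasp point.
Start: joints at [0.886, 0.381, 1.297, -0, 1.464, -0.215], TCP at [248.978, 490.398, 238.748] pointing down, gripper open.
Joint ranges: [-3.11, 3.11], [-0.89, 2.33], [0.22, 2.48], [-1.42, 4.56], [0.17, 2.85], [-2.88, 2.88]. Speed limits (rad/s): [2.39, 2.39, 3.14, 3.14, 3.14, 3.14].

INTERFACE

Orientations are given as a unit quaternion [w, x, y, z].
In Python, from station import robot gives the robot as it stands.
- The arm moves only by the tool apply_moves, never from a script. Its arguments are lists of equal length, an entry for each row: "slide": the shift along the tool's x, y, z in mm, a list of three; "rot": the turn, a rotation vector about the tool's x, y, z in degrees, a list of three; "hand": the closure, from -1 (fully open) to 1 (shut). A call has 1 to 8 rows; each row shifts and turns the commanded pose from where the row before left it, along the tool's axes as they then stand; what a row does not reach is not made up. A row lasts 1/10 s, in which the tool goes at most 50 mm and 8.59 degrees, less where a joint would pass 70% of its speed; a pose out of reach is approached as far as the arm can. A call is refused whole if a number of a shift passes 50 or a number of a turn 8.59, either way. A call with a gripper value outside its range is refused whole. The fingers move at their own pace and stop on an object; the grip force is fixed at half the most. Time passes only in rows, so rows that do not move let the fingers close. It gives the time, the measured TCP pose, the force and the opening at its end, in the units of the state.
- robot.state(): the state, without advancing time (a new reading comes with each control period).
- robot.grab_frame(name): name is "scene" or "top"; returns a dict with "color" (400x640x3 uint8, red, green, blue), "depth" (400x640 float32, mm along the optical axis (not along the pixel's ray), 0 where there is no reading), "K" (3x3 intrinsics, pixels), "R" (3x3) and "t" (3): a world point X has camera coordinates R X + t. Camera axes: x right, y down, z forward; pixel columns grow to the right and rows downward; lengths in mm; the calibration is good to about 2 mm. A picture is of the moment at which its call begins.
- robot.close_job(): hands the job in, once; it reports no verdict.
The state is a dict: "clock": time; "q": joint angles; "qvel": joint speeds; "joint_efforts": joint torques, N m; "ee_pos": TCP position; "orientation": TCP orientation; "ft_force": force on the tool from outside, world axes, zero at the start; "moment": the same for the moment, N m; "gripper_width": finger opening in mm.
Only numpy, scipy, OpenCV 4.12 (cv2) and the standard library are available. Lean on these libraries where they do the work, as an engineer would, in place of code of your own. Each camera call takes 0.05 s, during which the arm holds its last target.

TASK

Back the clamp knob right off (anticlockwise), then load every heel carrier on the bench into the clamp fixture, heel up, one to a yellow bay, tucking one end under the fixed steel lip at the far side and lowering the other end flat behind the front sill. With all of them in, turn the ratchet knob clockwise until the red bar is fully home over their front edges and its ratchet gives, letting the knob slip round by about 20 degrees or a bit more; leave the polish tin, jar, brush and shoe where they are.

Things in the scene. Friction and masses are not known exactly. Their poses are not given: they have to be found in the camera images.
- fixture: Grey clamp fixture fixed to the bench, base 190 x 276 mm. Origin: on the bench, under the centre of the channel; x points across the channel to the lip, y along it, z up. Channel floor 12 mm above the bench, 90 mm wide in x from sill to back wall (x = -45 to +45 mm), 270 mm long. A gear housing 44 x 60 mm carries the knob, centred on x = -105 mm, top at z = 36 mm.
- lip (a point): Middle of the lip's lower edge (fixture x = +33, z = 23.5 mm). The steel lip overhangs the channel by 12 mm from the back wall at x = +45; its underside is 11.5 mm above the channel floor, its top 16.5 mm above it. Axes as the fixture's.
- sill (a point): Middle of the front sill's inner top edge (fixture x = -45, z = 17 mm); the sill is 5 mm higher than the channel floor. Axes as the fixture's.
- bar_edge (a point): Middle of the lower leading edge of the red clamp bar (264 mm long, 26 mm wide, 7.5 mm high; underside z = 19.5 mm), which slides above the sill: fixture x = -48 mm when backed off, 3.5 mm further to +x per radian of spindle, -33.3 mm when home. It passes over carriers that lie flat with 1.5 mm to spare; one that is not down flat blocks it.
- bay0 (a point): Centre of the yellow bay 0 on the channel floor (fixture y = +86 mm; z = 12 mm); axes as the fixture's. Bays have no ribs between them; each holds one carrier.
- bay1 (a point): Centre of the yellow bay 1 on the channel floor (fixture y = 0 mm; z = 12 mm); axes as the fixture's. Bays have no ribs between them; each holds one carrier.
- bay2 (a point): Centre of the yellow bay 2 on the channel floor (fixture y = -86 mm; z = 12 mm); axes as the fixture's. Bays have no ribs between them; each holds one carrier.
- spindle (a joint): Angle of the clamp spindle under the knob, rad: 0 = fully backed off (stop), 4.2 = bar fully home (stop); grows clockwise seen from above; friction about 0.03 N m.
- ratchet (a joint): How far the knob has slipped on its spindle, rad, from 0 at the start; grows only clockwise, when the spindle is stopped and the torque passes the set 0.12 N m. Turned anticlockwise once it has slipped, the knob carries the spindle back (slip value stays). There are no separate teeth to feel: a steady slip.
- knob_grip (a point): On the knob's vertical axis (fixture x = -105 mm, y = 0), 72 mm above the bench: the height to grip. The black knob has a fluted disc 48 mm across with an upright grip bar 46 mm long, 14 mm thick, from 50 to 80 mm above the bench. The point's x axis runs along the bar and turns with it; y is across its 14 mm thickness.
- carrier0: Heel carrier: blue-painted metal plate 84 x 66 mm (x by y), 6 mm thick, with a brown layered leather heel on it, 40 mm wide in y, 30 mm tall (total height 36), x from -24 to +30 mm (flat parallel sides up to +10, then round). About 0.16 kg. Origin: centre of the plate's underside, z up. Either short end may go under the lip. Grip across the heel's 40 mm width. Absent (None) in some runs.
- carrier1: Heel carrier: blue-painted metal plate 84 x 66 mm (x by y), 6 mm thick, with a brown layered leather heel on it, 40 mm wide in y, 30 mm tall (total height 36), x from -24 to +30 mm (flat parallel sides up to +10, then round). About 0.16 kg. Origin: centre of the plate's underside, z up. Either short end may go under the lip. Grip across the heel's 40 mm width. Absent (None) in some runs.
- carrier2: Heel carrier: blue-painted metal plate 84 x 66 mm (x by y), 6 mm thick, with a brown layered leather heel on it, 40 mm wide in y, 30 mm tall (total height 36), x from -24 to +30 mm (flat parallel sides up to +10, then round). About 0.16 kg. Origin: centre of the plate's underside, z up. Either short end may go under the lip. Grip across the heel's 40 mm width. Absent (None) in some runs.
- tin: Flat polish tin, black and gold, 75 mm across, 26 mm tall, a bystander. Origin: centre of the underside.
- jar: Amber jar with black cap, 56 mm across, 65 mm tall, a bystander. Origin: centre of the underside.
- brush: Shoe brush with wooden back, 150 x 50 x 38 mm, a bystander. Origin: centre of the underside.
- shoe: Finished red shoe, about 300 x 88 mm, 100 mm tall, toe to its +x, a bystander. Origin: under its middle.
There are look-alikes about, which are no part of the job. What is shaped like the carrier1 but green or purple is not meant. Leave any pink look-alike of the carrier0 alone.

How it is judged:
By the outcome, as a careful person would: the job done as asked, in the order asked, and still so for the second after the job is handed in, with the robot touching nothing.
Of carrier0, carrier1, carrier2 only 2 to 3 are there at a start; the rules pass over those that are not, and their reading is None.
At some moment in a run one of carrier0, carrier1, carrier2 may be knocked a few centimetres aside while the robot is not near it.
Once in a run the grip may slacken for a moment while it holds something.
It also fails if it takes over 210 s, if anything falls off the work surface, if the arm or the gripper's body presses on something with over 40 N, if the wrist force passes 120 N, or if a joint passes its speed limit or range.

## Working session

There is one attempt and no reset: what is moved stays moved. The work goes in short steps, Python scripts to look and compute and a tool call to move; the robot and the scene stay as the last step left them, time stands still between calls to the robot, and variables do not carry over. Pictures are saved under pics/ and viewed, and the job is handed in when it is done.

Besides the shell and the picture viewer there is one more tool, called after "Call:" as name(argument=value, ...), one argument or row to a line, values as JSON. apply_moves: Moves the arm, as the interface text tells. Its arguments: {"type":"object","properties":{"slide":{"type":"array","items":{"type":"array","items":{"type":"number"}}},"rot":{"type":"array","items":{"type":"array","items":{"type":"number"}}},"hand":{"type":"array","items":{"type":"number"}}},"required":["slide","rot","hand"]}

```bash
ls; mkdir -p pics; cat > h.py <<'E'
import numpy as np, cv2
from station import robot
def snap(name, fn):
    f=robot.grab_frame(name); cv2.imwrite('pics/'+fn+'.png', f['color'][:,:,::-1]); np.savez('pics/'+fn+'.npz',**f); return f
def world(f,u,v,z=None):
    K,R,t=f['K'],f['R'],np.array(f['t']).ravel()
    ray=np.linalg.inv(K)@np.array([u,v,1.0])
    if z is None:
        p=ray*f['depth'][int(v),int(u)]
        return R.T@(p-t)
    c=-R.T@t; d=R.T@ray
    return c+d*(z-c[2])/d[2]
def cloud(f):
    K,R,t=f['K'],f['R'],np.array(f['t']).ravel()
    v,u=np.mgrid[0:400,0:640]; d=f['depth']
    P=np.stack([u,v,np.ones_like(u)],-1).reshape(-1,3)@np.linalg.inv(K).T*d.reshape(-1,1)
    return ((P-t)@R).reshape(400,640,3)
def proj(f,X):
    c=f['R']@np.array(X)+np.array(f['t']).ravel(); p=f['K']@c; return p[:2]/p[2]
E
python3 - <<'E'
from h import *
print(robot.state())
for n in ['scene','top']:
    f=snap(n,n+'0'); print(n,f['K'],f['R'],f['t'])
E
```

```text
pics
{'clock': 0.0, 'q': array([ 8.85703005e-01,  3.81221417e-01,  1.29827657e+00,  1.70528060e-05,
        1.46361728e+00, -2.15312123e-01]), 'qvel': array([-0.00043066, -0.00012154,  0.0002564 ,  0.0002775 , -0.00210194,
       -0.00065794]), 'joint_efforts': array([ 2.59100103e-03, -4.37939215e+01, -2.24556416e+01,  7.14784185e-02,
        3.52479774e-02, -1.73123217e-04]), 'ee_pos': array([248.7967733 , 490.1854187 , 238.11879877]), 'orientation': array([ 2.42429566e-04,  8.52259349e-01,  5.23118938e-01, -7.21725127e-04]), 'ft_force': array([-0.04824746,  0.40463443, -0.77295019]), 'moment': array([-0.00551546,  0.02851063,  0.03923561]), 'gripper_width': 88.08044845430341}
scene [[405.19091783   0.         320.20088257]
 [  0.         405.19091783 197.6413028 ]
 [  0.           0.           1.        ]] [[-0.44223069  0.89674153  0.01693042]
 [ 0.73410392  0.37274148 -0.5675872 ]
 [-0.51528968 -0.23857579 -0.82313919]] [ 346.12215494 -326.28196001 1365.3196968 ]
top [[363.37467085   0.         317.96679091]
 [  0.         363.37467085 202.02373278]
 [  0.           0.           1.        ]] [[-2.02497190e-02 -9.99794672e-01 -7.50029122e-04]
 [-9.84304327e-01  2.00675126e-02 -1.75334784e-01]
 [ 1.75313834e-01 -2.81222319e-03 -9.84508583e-01]] [-110.88385568  545.87826279  861.24743214]
```

View pics/scene0.png

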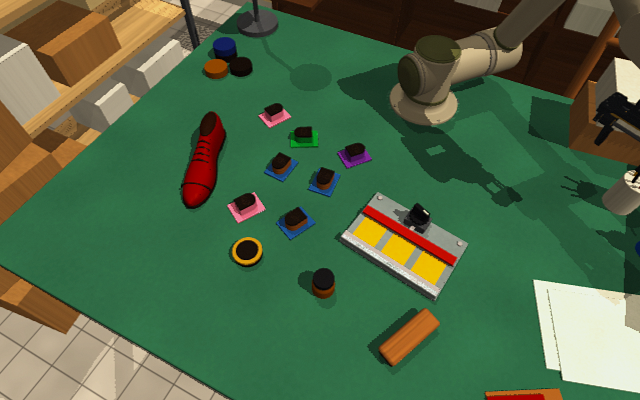

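View pics/top0.png

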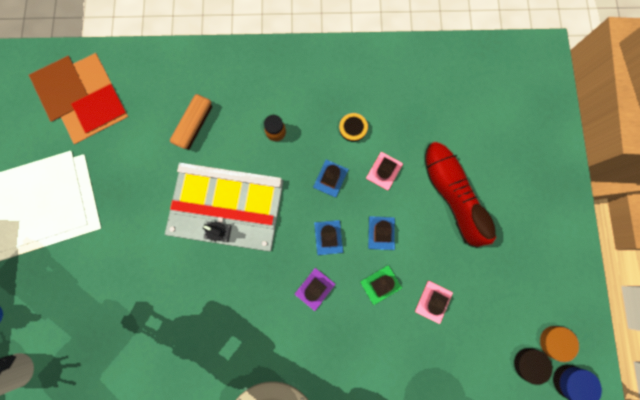

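The blue carriers in the top view are at (331,178), (329,237) and (382,232). Things that could be mistaken for them are pink at (384,170) and (434,301), purple at (316,289) and green at (380,284). I'll check in a close crop and measure.

```bash
python3 - <<'E'
from h import *
a=cv2.imread('pics/top0.png')
cv2.imwrite('pics/crop_car.png',cv2.resize(a[140:320,280:460],None,fx=3.3,fy=3.3,interpolation=cv2.INTER_CUBIC))
cv2.imwrite('pics/crop_fix.png',cv2.resize(a[150:260,155:295],None,fx=5,fy=5,interpolation=cv2.INTER_CUBIC))
E
```

```text
(no output)
```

View pics/crop_car.png

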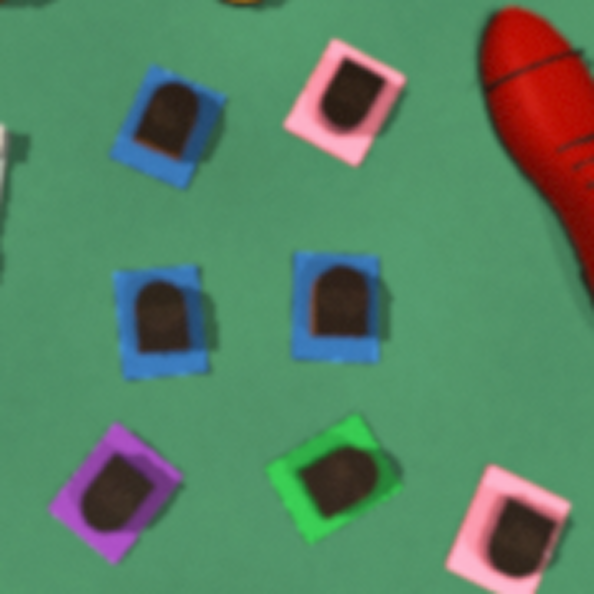

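View pics/crop_fix.png

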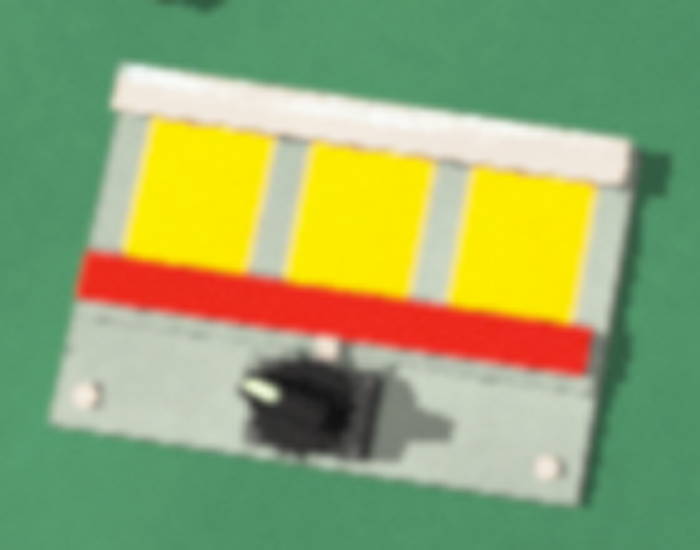

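```bash
cat >> h.py <<'E'
def up(f,k=8):
    return cv2.resize(f['color'],None,fx=k,fy=k,interpolation=cv2.INTER_CUBIC)
def toplane(f,pts,z):
    K,R,t=f['K'],f['R'],np.array(f['t']).ravel()
    pts=np.asarray(pts,float).reshape(-1,2)
    ray=np.c_[pts,np.ones(len(pts))]@np.linalg.inv(K).T
    c=-R.T@t; d=ray@R
    return (c+d*((z-c[2])/d[:,2])[:,None])[:,:2]
def blobs(f,lo,hi,roi,z,k=8,minarea=60):
    im=cv2.cvtColor(up(f,k),cv2.COLOR_RGB2HSV); m=cv2.inRange(im,np.array(lo),np.array(hi))
    u0,v0,u1,v1=[k*r for r in roi]; mm=np.zeros_like(m); mm[v0:v1,u0:u1]=m[v0:v1,u0:u1]
    cs,_=cv2.findContours(mm,cv2.RETR_EXTERNAL,cv2.CHAIN_APPROX_NONE)
    out=[]
    for c in cs:
        if cv2.contourArea(c)<minarea*k*k: continue
        p=(c.reshape(-1,2)+0.5)/k-0.5
        w=toplane(f,p,z)
        r=cv2.minAreaRect(w.astype(np.float32)); out.append((r,p.mean(0),w))
    return out
def load(fn):
    return dict(np.load('pics/'+fn+'.npz'))
E
python3 - <<'E'
from h import *
for n,roi in [('top0',(290,150,410,260)),('scene0',(250,140,350,250))]:
    f=load(n); print(n,'cam',-f['R'].T@f['t'])
    for r,p,w in blobs(f,(100,120,60),(118,255,255),roi,6): print('blue',np.round(r[0],1),np.round(r[1],1),round(r[2],1),p)
for n,roi in [('top0',(155,150,295,260)),('scene0',(330,180,480,310))]:
    f=load(n)
    for r,p,w in blobs(f,(22,150,150),(35,255,255),roi,12,minarea=20): print(n,'yel',np.round(r[0],1),np.round(r[1],1),round(r[2],1),p)
    for r,p,w in blobs(f,(0,170,100),(6,255,255),roi,27,minarea=20): print(n,'red',np.round(r[0],1),np.round(r[1],1),round(r[2],1),p)
    for r,p,w in blobs(f,(0,0,215),(30,40,255),roi,28.5,minarea=20): print(n,'lip',np.round(r[0],1),np.round(r[1],1),round(r[2],1),p)
E
```

```text
top0 cam [ 384.07637962 -119.39348705  943.53377071]
blue [ 458.7 -146.7] [83.3 65.9] 4.1 [328.20271984 237.26979989]
blue [ 467.4 -284. ] [66.5 83.1] 86.1 [381.23964205 232.8464628 ]
blue [ 615.4 -156.4] [65.8 83.7] 65.0 [330.39285714 178.11383929]
scene0 cam [1096.1258575   136.96893818  932.79470008]
blue [ 617.6 -155.5] [67.7 85.2] 64.6 [296.05912863 223.85321577]
blue [ 461.  -146.4] [86.5 67.1] 4.6 [323.47705026 183.02175926]
blue [ 469.8 -282.8] [67.3 86.3] 86.1 [280.94813459 170.16971757]
top0 yel [562.9  31.6] [64.2 74.3] 80.1 [258.93703532 198.54685564]
top0 yel [577.6 116.6] [64.4 74.7] 80.0 [226.4928995  193.61462235]
top0 yel [592.5 201.3] [65.1 74.5] 80.2 [194.35207286 188.69896357]
top0 red [525.9 125. ] [262.9  24.1] 79.9 [221.52252317 212.35754635]
top0 lip [623.5 108.1] [267.6  23. ] 80.1 [228.47884241 174.59272513]
scene0 yel [587.2 201.3] [67.  65.7] 80.2 [428.05828652 267.640625  ]
scene0 yel [572.4 116.7] [66.9 66. ] 80.2 [397.73425716 249.09247738]
scene0 yel [557.7  32.1] [67.1 66.1] 80.3 [369.28781596 231.60456161]
scene0 red [527.2 124.3] [263.7  27.7] 80.5 [409.43390115 234.48324536]
scene0 lip [639.6 170.6] [36.6 10.9] 80.1 [411.19489875 277.11818536]
```

The crop confirms the three blue plates with brown heels: top (330,178), (328,237), (381,233). Next I'll refine the fixture pose and the knob angle with an overlay and the depth data.

```bash
cat >> h.py <<'E'
YAW=np.radians(-9.9); U=np.array([np.cos(YAW),np.sin(YAW)]); V=np.array([-U[1],U[0]])
C=551*U+213.9*V
def fw(x,y): return C+x*U+y*V
def tofix(P): P=np.asarray(P)[...,:2]-C; return np.stack([P@U,P@V],-1)
def overlay(f,fn,roi,k=5,bar=None):
    u0,v0,u1,v1=roi; im=cv2.resize(f['color'][v0:v1,u0:u1,::-1],None,fx=k,fy=k,interpolation=cv2.INTER_CUBIC)
    def L(pts,z,c,close=True):
        q=np.array([ (proj(f,[*fw(x,y),z])-[u0,v0]+.5)*k for x,y in pts]).astype(np.int32)
        cv2.polylines(im,[q],close,c,1)
    L([(33,-135),(33,135)],28.5,(255,0,255),False)
    L([(33,-135),(33,135)],23.5,(255,255,0),False)
    for b in (86,0,-86): L([(-45,b-33),(45,b-33),(45,b+33),(-45,b+33)],12,(0,0,0))
    L([(-127,-138),(63,-138),(63,138),(-127,138)],0,(0,255,0))
    t=np.linspace(0,6.28,40); L([(-105+24*np.cos(a),24*np.sin(a)) for a in t],50,(255,255,255))
    cv2.imwrite('pics/'+fn+'.png',im)
E
python3 - <<'E'
from h import *
overlay(load('top0'),'ov_t',(155,150,295,260)); overlay(load('scene0'),'ov_s',(330,180,480,310))
for n in ['top0','scene0']:
    f=load(n); P=cloud(f).reshape(-1,3); 
    F=np.c_[tofix(P),P[:,2]]
    k=(abs(F[:,0]+105)<45)&(abs(F[:,1])<45)&(F[:,2]>60)
    print(n,k.sum(),np.round(F[k].mean(0),1)); q=F[k][:,:2]; print(np.round(F[k],0)[::3].tolist())
    w,v=np.linalg.eigh(np.cov(q.T)); print(w,np.degrees(np.arctan2(v[1,1],v[0,1])))
    for nm,kk in [('lip',(F[:,0]>25)&(F[:,0]<70)&(abs(F[:,1])<120)&(F[:,2]>24)&(F[:,2]<35))]:
        print(nm,np.percentile(F[kk][:,0],[1,5,50,95,99]),F[kk][:,2].mean())
    print('floor z',np.median(F[(abs(F[:,0])<20)&(abs(F[:,1])<100)][:,2]), 'base', np.median(F[(abs(F[:,0]+105)<15)&(abs(abs(F[:,1])-100)<20)][:,2]),'bench',np.median(F[(abs(F[:,0]-120)<15)&(abs(F[:,1])<60)][:,2]))
E
```

```text
top0 125 [-106.2   -1.7   78.6]
[[-97.0, 22.0, 77.0], [-96.0, 14.0, 80.0], [-99.0, 18.0, 83.0], [-98.0, 11.0, 81.0], [-102.0, 22.0, 81.0], [-101.0, 15.0, 82.0], [-100.0, 8.0, 81.0], [-99.0, 2.0, 79.0], [-104.0, 17.0, 81.0], [-103.0, 10.0, 80.0], [-102.0, 2.0, 83.0], [-100.0, -3.0, 79.0], [-106.0, 20.0, 77.0], [-105.0, 13.0, 79.0], [-104.0, 6.0, 78.0], [-103.0, -1.0, 78.0], [-102.0, -8.0, 78.0], [-108.0, 14.0, 80.0], [-107.0, 7.0, 82.0], [-106.0, -1.0, 83.0], [-105.0, -7.0, 80.0], [-103.0, -13.0, 77.0], [-110.0, 9.0, 80.0], [-108.0, 2.0, 80.0], [-107.0, -5.0, 80.0], [-106.0, -12.0, 81.0], [-105.0, -20.0, 81.0], [-111.0, 1.0, 81.0], [-110.0, -6.0, 82.0], [-109.0, -12.0, 79.0], [-108.0, -20.0, 80.0], [-106.0, -23.0, 65.0], [-112.0, -6.0, 80.0], [-111.0, -14.0, 82.0], [-110.0, -21.0, 81.0], [-108.0, -22.0, 61.0], [-114.0, -11.0, 79.0], [-113.0, -18.0, 79.0], [-111.0, -21.0, 64.0], [-115.0, -17.0, 82.0], [-114.0, -20.0, 68.0], [-116.0, -19.0, 70.0]]
[ 16.3984877  197.27816954] 75.81994057658184
lip [31.92301215 32.75129853 43.74495526 54.854591   56.04328088] 28.72022558812051
floor z 12.
[... 738 characters left out ...]
, 62.0], [-97.0, -0.0, 75.0], [-97.0, 7.0, 80.0], [-102.0, 13.0, 80.0], [-98.0, -7.0, 62.0], [-97.0, 1.0, 70.0], [-96.0, 8.0, 79.0], [-100.0, 14.0, 79.0], [-104.0, 20.0, 79.0], [-97.0, 4.0, 68.0], [-96.0, 11.0, 77.0], [-98.0, 17.0, 80.0], [-99.0, 2.0, 60.0], [-95.0, 10.0, 72.0], [-94.0, 17.0, 80.0], [-100.0, 23.0, 77.0], [-94.0, 11.0, 69.0], [-92.0, 18.0, 79.0], [-94.0, 10.0, 63.0], [-95.0, 16.0, 69.0], [-101.0, 22.0, 67.0], [-92.0, 18.0, 69.0], [-103.0, 23.0, 60.0], [-94.0, 21.0, 64.0]]
[ 16.15029753 182.25718107] 75.86148624648249
lip [33.05686552 34.23223697 45.95169154 56.76070662 57.71197639] 27.844912703819805
floor z 11.673537624476037 base 11.623611845442491 bench -0.5795569633759785
```

View pics/ov_t.png

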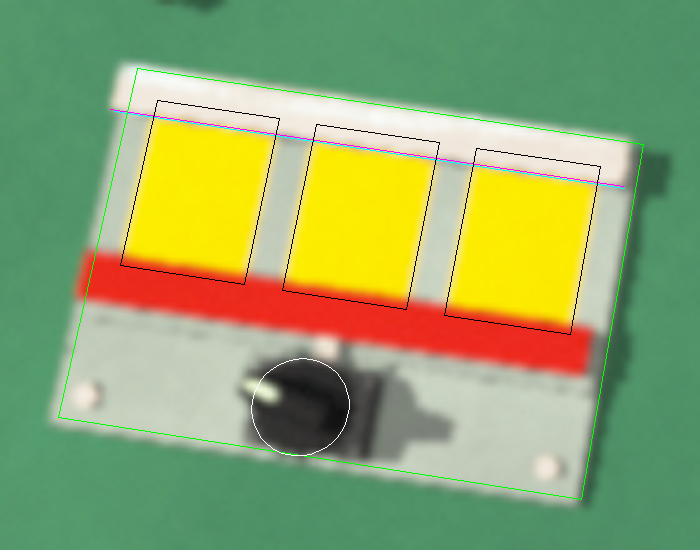

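View pics/ov_s.png

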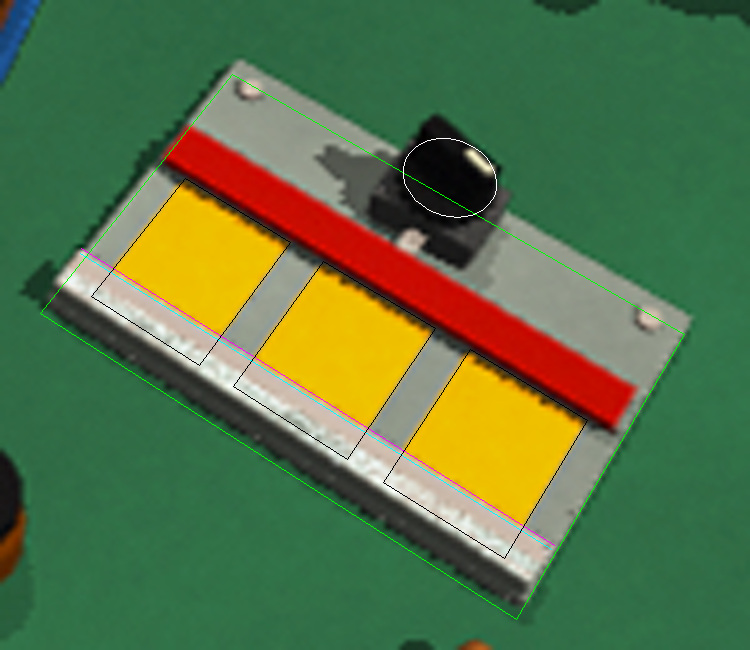

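```bash
cat >> h.py <<'E'
from scipy.spatial.transform import Rotation as Ro
def pose():
    s=robot.state(); q=s['orientation']; return s['ee_pos'],Ro.from_quat([q[1],q[2],q[3],q[0]]),s
def rdown(psi,tilt=0.0,axis=None):
    """tool down, x at psi deg; then world rotation tilt(deg) about axis"""
    p=np.radians(psi); x=np.array([np.cos(p),np.sin(p),0]); z=np.array([0,0,-1.]); y=np.cross(z,x)
    r=Ro.from_matrix(np.c_[x,y,z])
    if tilt: r=Ro.from_rotvec(np.radians(tilt)*np.array([*axis,0.]))*r
    return r
def go(target,R=None):
    p,r,s=pose(); d=r.inv().apply(np.array(target)-p)
    print('slide now-frame',np.round(d,1),'dist',round(float(np.linalg.norm(d)),1))
    if R is not None:
        rv=np.degrees((r.inv()*R).as_rotvec()); print('rot total',np.round(rv,2),'| slide after rot',np.round(R.inv().apply(np.array(target)-p),1))
def st():
    p,r,s=pose(); x=r.apply([1,0,0]); z=r.apply([0,0,1])
    print('t',round(s['clock'],2),'p',np.round(p,1),'fix',np.round(tofix(p),1),'psi',round(np.degrees(np.arctan2(x[1],x[0])),1),'z',np.round(z,3),'F',np.round(s['ft_force'],1),'M',np.round(s['moment'],3),'w',round(s['gripper_width'],1),'q',np.round(s['q'],2))
E
python3 - <<'E'
from h import *
k=fw(-105,0); print(k); st(); go([*k,238],rdown(-24.1))
E
```

```text
[476.13439401 134.03450614]
t 0.1 p [248.8 490.2 238.2] fix [-390.1  311.8] psi 63.1 z [-0.001 -0.001 -1.   ] F [0.8 0.6 0.3] M [-0.047 -0.042  0.078] w 88.3 q [ 0.89  0.38  1.3   0.    1.46 -0.22]
slide now-frame [-214.7  363.9    0.4] dist 422.5
rot total [4.000e-02 7.000e-02 8.718e+01] | slide after rot [3.529e+02 2.323e+02 2.000e-01]
```

Call:
apply_moves(
  slide=[
    [-21.5,36.4,0],
    [-21.5,36.4,0],
    [-21.5,36.4,0],
    [-21.5,36.4,0],
    [-21.5,36.4,0],
    [-21.5,36.4,0],
    [-21.5,36.4,0],
    [-21.5,36.4,0],
  ],
  rot=[
    [0,0,0],
    [0,0,0],
    [0,0,0],
    [0,0,0],
    [0,0,0],
    [0,0,0],
    [0,0,0],
    [0,0,0],
  ],
  hand=[-1,-1,-1,-1,-1,-1,-1,-1],
)

```text
clock: 0.9
ee_pos: [431.3, 203.6, 238.6]
orientation: [-0.0, 0.852, 0.523, -0.0]
ft_force: [1.3, 0.7, -0.6]
gripper_width: 88.1
```

Call:
apply_moves(
  slide=[
    [-21.5,36.4,0],
    [-21.5,36.4,0],
    [0,0,0],
    [0,0,0],
    [0,0,0],
    [0,0,0],
    [0,0,0],
    [0,0,0],
  ],
  rot=[
    [0,0,0],
    [0,0,0],
    [0,0,8.5],
    [0,0,8.5],
    [0,0,8.5],
    [0,0,8.5],
    [0,0,8.5],
    [0,0,8.5],
  ],
  hand=[-1,-1,-1,-1,-1,-1,-1,-1],
)

```text
clock: 1.7
ee_pos: [476.0, 133.9, 238.4]
orientation: [-0.0, 0.995, 0.102, -0.0]
ft_force: [1.0, 0.5, 0.7]
gripper_width: 88.1
```

Call:
apply_moves(
  slide=[
    [0,0,0],
    [0,0,0],
    [0,0,0],
    [0,0,0],
    [0,0,0],
    [0,0,0],
    [0,0,0],
  ],
  rot=[
    [0,0,8.5],
    [0,0,8.5],
    [0,0,8.5],
    [0,0,8.5],
    [0,0,2.2],
    [0,0,0],
    [0,0,0],
  ],
  hand=[-1,-1,-1,-1,-1,-1,-1],
)

```text
clock: 2.4
ee_pos: [476.1, 133.9, 238.6]
orientation: [0.0, 0.978, -0.208, -0.0]
ft_force: [-0.0, 0.0, 0.2]
gripper_width: 88.1
```

```bash
python3 - <<'E'
from h import *
k=fw(-105,0); st(); go([*k,53],rdown(-24.1))
E
```

```text
t 2.4 p [476.1 133.9 238.6] fix [-1.05e+02 -1.00e-01] psi -24.0 z [-0. -0. -1.] F [-0.   0.   0.2] M [-0.093  0.105 -0.011] w 88.1 q [ 0.03  0.28  1.45 -0.    1.41  0.45]
slide now-frame [  0.   -0.2 185.6] dist 185.6
rot total [0.01 0.02 0.06] | slide after rot [-0.000e+00 -1.000e-01  1.856e+02]
```

Call:
apply_moves(
  slide=[
    [0,0,40],
    [0,0,40],
    [0,0,40],
    [0,0,35],
    [0,0,20],
    [0,0,10.6],
    [0,0,0],
  ],
  rot=[
    [0,0,0],
    [0,0,0],
    [0,0,0],
    [0,0,0],
    [0,0,0],
    [0,0,0],
    [0,0,0],
  ],
  hand=[-1,-1,-1,-1,-0.5,-0.2,0.2],
)

```text
clock: 3.1
ee_pos: [475.9, 133.9, 52.4]
orientation: [0.0, 0.978, -0.209, -0.001]
ft_force: [0.4, -0.6, 0.4]
gripper_width: 66.3
```

Call:
apply_moves(
  slide=[
    [0,0,0],
    [0,0,0],
    [0,0,0],
    [0,0,0],
  ],
  rot=[
    [0,0,0],
    [0,0,0],
    [0,0,0],
    [0,0,0],
  ],
  hand=[1,1,1,1],
)

```text
clock: 3.5
ee_pos: [476.5, 133.9, 53.8]
orientation: [-0.0, 0.978, -0.209, 0.001]
ft_force: [0.0, -0.3, 0.3]
gripper_width: 34.1
```

```bash
python3 - <<'E'
from h import *
st()
E
```

```text
t 3.5 p [476.5 133.9  53.8] fix [-1.046e+02 -1.000e-01] psi -24.1 z [ 0.001  0.    -1.   ] F [ 0.  -0.3  0.3] M [-0.082  0.053 -0.005] w 34.1 q [ 0.03  0.51  1.71 -0.    0.92  0.46]
```

Call:
apply_moves(
  slide=[
    [0,0,0],
    [0,0,0],
    [0,0,0],
    [0,0,0],
    [0,0,0],
  ],
  rot=[
    [0,0,0],
    [0,0,0],
    [0,0,0],
    [0,0,0],
    [0,0,0],
  ],
  hand=[1,1,1,1,1],
)

```text
clock: 4.0
ee_pos: [476.0, 134.0, 53.2]
orientation: [-0.0, 0.978, -0.209, -0.0]
ft_force: [-2.5, 0.7, 3.1]
gripper_width: 13.8
```

```bash
python3 - <<'E'
from h import *
st(); f=snap('scene','k1'); cv2.imwrite('pics/k1c.png',cv2.resize(f['color'][180:300,340:480,::-1],None,fx=5,fy=5,interpolation=cv2.INTER_CUBIC))
E
```

```text
t 4.0 p [476.  134.   53.2] fix [-1.051e+02 -1.000e-01] psi -24.1 z [-0.  0. -1.] F [-2.5  0.7  3.1] M [ 0.095  0.445 -0.004] w 13.8 q [0.03 0.51 1.71 0.   0.92 0.46]
```

View pics/k1c.png

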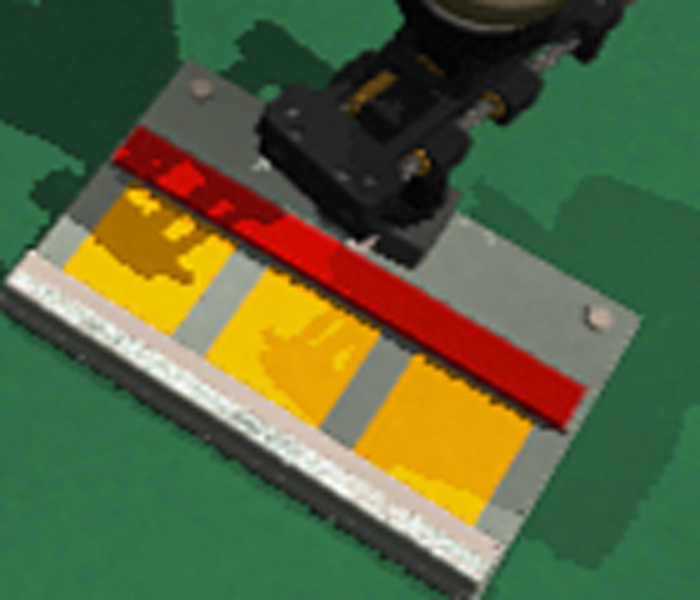

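The jaws grip the knob (13.8 mm opening). Turning it anticlockwise now.

Call:
apply_moves(
  slide=[
    [0,0,0],
    [0,0,0],
    [0,0,0],
    [0,0,0],
    [0,0,0],
    [0,0,0],
    [0,0,0],
    [0,0,0],
  ],
  rot=[
    [0,0,-8],
    [0,0,-8],
    [0,0,-8],
    [0,0,-8],
    [0,0,-8],
    [0,0,-8],
    [0,0,-8],
    [0,0,-8],
  ],
  hand=[1,1,1,1,1,1,1,1],
)

```text
clock: 4.85
ee_pos: [476.0, 134.0, 53.2]
orientation: [-0.0, 0.939, 0.344, -0.0]
ft_force: [-2.4, 0.4, 3.5]
gripper_width: 13.9
```

```bash
python3 - <<'E'
from h import *
st(); f=snap('scene','k2'); 
for r,p,w in blobs(f,(0,170,60),(6,255,255),(330,180,480,310),27,minarea=20): print(np.round(tofix(r[0]),1),r[1])
f=load('k1')
for r,p,w in blobs(f,(0,170,60),(6,255,255),(330,180,480,310),27,minarea=20): print(np.round(tofix(r[0]),1),r[1])
E
```

```text
t 4.85 p [476.  134.   53.2] fix [-105.2   -0. ] psi 40.2 z [-0.  0. -1.] F [-2.4  0.4  3.5] M [ 0.189  0.436 -0.038] w 13.9 q [ 0.03  0.51  1.71  0.    0.92 -0.67]
[-55.8  -0.7] (263.240966796875, 29.477584838867188)
[-52.1  -0.7] (263.53778076171875, 29.550275802612305)
```

Call:
apply_moves(
  slide=[
    [0,0,0],
    [0,0,0],
    [0,0,0],
    [0,0,0],
    [0,0,0],
  ],
  rot=[
    [0,0,-8],
    [0,0,-8],
    [0,0,-8],
    [0,0,-8],
    [0,0,0],
  ],
  hand=[1,1,1,1,1],
)

```text
clock: 5.4
ee_pos: [476.0, 134.0, 53.2]
orientation: [-0.0, 0.81, 0.587, -0.0]
ft_force: [-3.0, 2.0, 5.3]
gripper_width: 13.6
```

```bash
python3 - <<'E'
from h import *
st(); f=snap('scene','k3'); 
for r,p,w in blobs(f,(0,170,60),(6,255,255),(330,180,480,310),27,minarea=20): print(np.round(tofix(r[0]),1),r[1])
E
```

```text
t 5.4 p [476.  134.   53.2] fix [-1.052e+02 -1.000e-01] psi 71.8 z [-0.001  0.    -1.   ] F [-3.   2.   5.3] M [0.247 0.545 0.033] w 13.6 q [ 0.03  0.51  1.71  0.    0.92 -1.22]
[-58.2  -0.7] (263.30029296875, 30.075382232666016)
```

Call:
apply_moves(
  slide=[
    [0,0,0],
    [0,0,0],
    [0,0,0],
    [0,0,0],
  ],
  rot=[
    [0,0,-4],
    [0,0,-4],
    [0,0,-4],
    [0,0,0],
  ],
  hand=[1,1,1,1],
)

```text
clock: 5.85
ee_pos: [476.0, 134.0, 53.2]
orientation: [-0.0, 0.746, 0.666, -0.0]
ft_force: [-3.4, 1.1, 5.2]
gripper_width: 14.1
```

```bash
python3 - <<'E'
from h import *
st(); f=snap('scene','k4'); 
for r,p,w in blobs(f,(0,170,60),(6,255,255),(330,180,480,310),27,minarea=20): print(np.round(tofix(r[0]),1),r[1])
E
```

```text
t 5.85 p [476.  134.   53.2] fix [-1.052e+02 -1.000e-01] psi 83.6 z [-0.001  0.001 -1.   ] F [-3.4  1.1  5.2] M [ 0.256  0.633 -0.673] w 14.1 q [ 0.03  0.51  1.71  0.    0.92 -1.43]
[-58.5  -0.6] (263.12158203125, 29.84632110595703)
```

Moment −0.67 N m and the bar has stopped moving, so it is backed off against the stop. Releasing and rising.

Call:
apply_moves(
  slide=[
    [0,0,0],
    [0,0,0],
    [0,0,0],
    [0,0,0],
    [0,0,-40],
    [0,0,-45],
    [0,0,-45],
    [0,0,0],
  ],
  rot=[
    [0,0,0],
    [0,0,0],
    [0,0,0],
    [0,0,0],
    [0,0,0],
    [0,0,0],
    [0,0,0],
    [0,0,0],
  ],
  hand=[-0.5,-0.5,-0.5,-0.5,-1,-1,-1,-1],
)

```text
clock: 6.7
ee_pos: [478.4, 134.1, 188.4]
orientation: [0.003, 0.744, 0.668, 0.004]
ft_force: [0.1, -0.1, -0.1]
gripper_width: 75.9
```

```bash
python3 - <<'E'
from h import *
st(); f=snap('scene','k5')
for r,p,w in blobs(f,(0,170,60),(6,255,255),(330,180,480,310),27,minarea=20): print(np.round(tofix(r[0]),1),r[1])
P=cloud(f).reshape(-1,3);F=np.c_[tofix(P),P[:,2]]
k=(abs(F[:,0]+105)<35)&(abs(F[:,1])<35)&(F[:,2]>72)&(F[:,2]<90)
print(k.sum(),F[k].mean(0)); w,v=np.linalg.eigh(np.cov(F[k][:,:2].T)); print(w,np.degrees(np.arctan2(v[1,1],v[0,1])))
cv2.imwrite('pics/k5c.png',cv2.resize(f['color'][130:310,220:480,::-1],None,fx=3,fy=3,interpolation=cv2.INTER_CUBIC))
for r,p,w in blobs(f,(100,120,60),(118,255,255),(250,140,350,250),6): print('blue',np.round(r[0],1),np.round(r[1],1),round(r[2],1),p)
E
```

```text
t 6.7 p [478.4 134.1 188.4] fix [-102.8    0.4] psi 83.9 z [ 0.011  0.    -1.   ] F [ 0.1 -0.1 -0.1] M [ 0.023 -0.064  0.03 ] w 75.9 q [ 0.03  0.33  1.53 -0.    1.27 -1.43]
[-59.   -0.8] (263.4593505859375, 30.605731964111328)
89 [-102.12560551    0.24709231   79.03187122]
[ 16.17228092 175.22213546] -179.4106001381818
blue [ 617.6 -155.5] [67.8 85.3] 64.6 [296.0314781  223.85095151]
blue [ 461.1 -146.2] [86.7 66.4] 4.5 [323.58224372 183.29197176]
blue [ 469.7 -282.4] [67.4 86.7] 85.6 [280.94443481 170.1559466 ]
```

View pics/k5c.png

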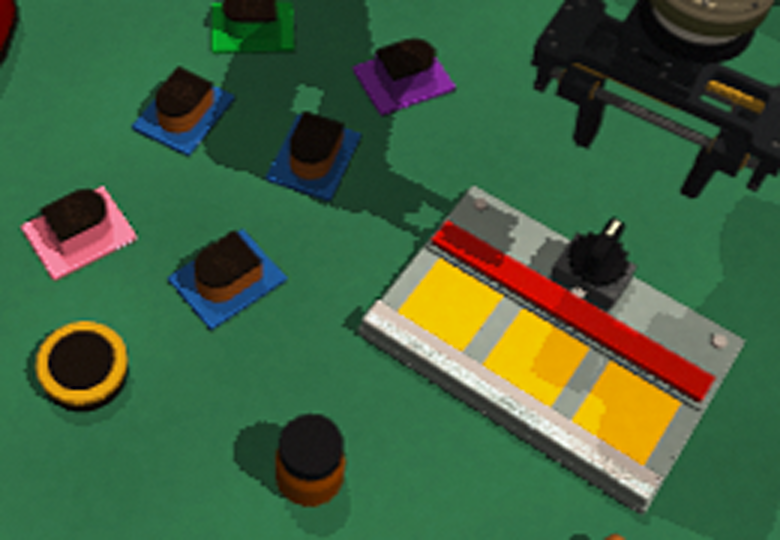

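```bash
cat >> h.py <<'E'
def grip(cx,cy,yaw): 
    a=np.radians(yaw); return np.array([cx-7*np.cos(a),cy-7*np.sin(a)])
E
python3 - <<'E'
from h import *
st(); g=grip(616,-156.2,-25); print(g); go([*g,120],rdown(65))
E
```

```text
t 6.75 p [477.2 134.  185.3] fix [-1.04e+02  1.00e-01] psi 83.9 z [ 0.006  0.    -1.   ] F [ 0.3  0.2 -1.1] M [-0.031  0.052 -0.019] w 79.9 q [ 0.03  0.33  1.54 -0.    1.26 -1.43]
[ 609.65584549 -153.24167217]
slide now-frame [-271.4  162.1   66.1] dist 323.0
rot total [ 0.31 -0.09 18.86] | slide after rot [-204.3  241.4   65.3]
```

Call:
apply_moves(
  slide=[
    [-34,20.3,0],
    [-34,20.3,5],
    [-34,20.3,10],
    [-34,20.3,10],
    [-34,20.3,10],
    [-34,20.3,10],
    [-34,20.3,10],
    [-34,20.3,10],
  ],
  rot=[
    [0,0,0],
    [0,0,0],
    [0,0,0],
    [0,0,0],
    [0,0,0],
    [0,0,0],
    [0,0,0],
    [0,0,0],
  ],
  hand=[-1,-1,-1,-1,-1,-1,-1,-1],
)

```text
clock: 7.55
ee_pos: [608.5, -155.2, 115.6]
orientation: [-0.001, 0.744, 0.668, -0.001]
ft_force: [0.6, 0.8, -0.1]
gripper_width: 87.9
```

Call:
apply_moves(
  slide=[
    [0,0,0],
    [0,0,0],
    [0,0,0],
    [0,0,0],
    [0,0,0],
  ],
  rot=[
    [0,0,8],
    [0,0,8],
    [0,0,2.9],
    [0,0,0],
    [0,0,0],
  ],
  hand=[-1,-1,-1,-1,-1],
)

```text
clock: 8.05
ee_pos: [608.3, -153.7, 116.9]
orientation: [-0.001, 0.843, 0.538, -0.001]
ft_force: [0.4, 0.0, -0.1]
gripper_width: 88.0
```

```bash
python3 - <<'E'
from h import *
f=snap('top','a1'); st(); g=grip(616,-156.2,-25); go([*g,10],rdown(65))
f=snap('scene','a1s')
for r,p,w in blobs(f,(100,120,60),(118,255,255),(250,140,350,250),6): print('blue',np.round(r[0],1),np.round(r[1],1),round(r[2],1),p)
E
```

```text
t 8.1 p [ 608.4 -153.7  117.2] fix [  74.8 -260.7] psi 65.1 z [-0.001  0.001 -1.   ] F [ 0.8  0.7 -0.3] M [ 0.025  0.057 -0.043] w 88.0 q [-0.44  0.62  1.25 -0.    1.28 -1.57]
slide now-frame [  0.9   1.1 107.2] dist 107.2
rot total [-0.08  0.    0.06] | slide after rot [  0.9   0.9 107.2]
blue [ 617.4 -155.4] [67.7 85.9] 64.4 [295.32428782 223.78818762]
blue [ 447.2 -120. ] [64.4 18.3] 11.8 [334.559375 180.646875]
```

View pics/a1s.png

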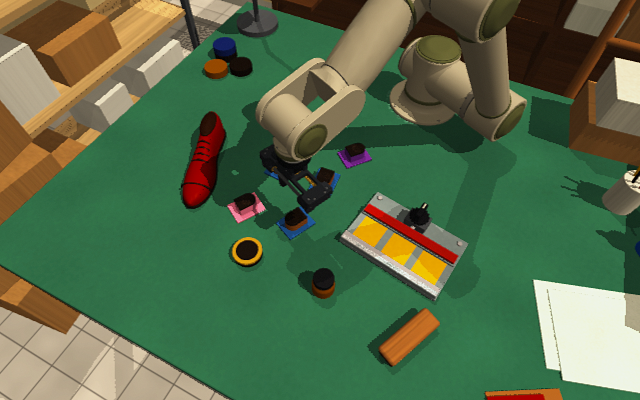

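Carrier A is unchanged at (295,224) and the gripper is directly above it. Descending and gripping.

Call:
apply_moves(
  slide=[
    [1,1,30],
    [0,0,30],
    [0,0,25],
    [0,0,15],
    [0,0,7],
    [0,0,0],
    [0,0,0],
    [0,0,0],
  ],
  rot=[
    [0,0,0],
    [0,0,0],
    [0,0,0],
    [0,0,0],
    [0,0,0],
    [0,0,0],
    [0,0,0],
    [0,0,0],
  ],
  hand=[-1,-1,-1,-1,-1,-1,1,1],
)

```text
clock: 8.95
ee_pos: [610.5, -153.6, 12.2]
orientation: [0.001, 0.843, 0.537, 0.0]
ft_force: [0.0, 0.7, -0.4]
gripper_width: 74.4
```

Call:
apply_moves(
  slide=[
    [0,0,0],
    [0,0,0],
    [0,0,0],
    [0,0,0],
    [0,0,0],
    [0,0,0],
  ],
  rot=[
    [0,0,0],
    [0,0,0],
    [0,0,0],
    [0,0,0],
    [0,0,0],
    [0,0,0],
  ],
  hand=[1,1,1,1,1,1],
)

```text
clock: 9.55
ee_pos: [610.0, -153.4, 11.2]
orientation: [0.0, 0.843, 0.537, 0.0]
ft_force: [-0.1, -0.0, -0.0]
gripper_width: 40.0
```

```bash
python3 - <<'E'
from h import *
st()
E
```

```text
t 9.55 p [ 610.  -153.4   11.2] fix [  76.3 -260.1] psi 65.0 z [ 0. -0. -1.] F [-0.1 -0.  -0. ] M [-0.044  0.09  -0.068] w 40.0 q [-0.43  0.75  1.34 -0.    1.05 -1.57]
```

Call:
apply_moves(
  slide=[
    [0,0,-10],
    [0,0,-20],
    [0,0,-25],
    [0,0,0],
    [0,0,0],
    [0,0,0],
    [0,0,0],
    [0,0,0],
  ],
  rot=[
    [0,0,0],
    [0,0,0],
    [0,0,0],
    [0,0,8.4],
    [0,0,8.4],
    [0,0,8.4],
    [0,0,8.4],
    [0,0,8.4],
  ],
  hand=[1,1,1,1,1,1,1,1],
)

```text
clock: 10.35
ee_pos: [610.0, -153.3, 66.6]
orientation: [-0.0, 0.981, 0.196, 0.0]
ft_force: [-0.4, -0.1, -2.1]
gripper_width: 39.9
```

Call:
apply_moves(
  slide=[
    [0,0,0],
    [0,0,0],
    [0,0,0],
    [0,0,0],
    [0,0,0],
    [0,0,0],
    [0,0,0],
    [0,0,0],
  ],
  rot=[
    [0,0,8.4],
    [0,0,8.4],
    [0,0,8.4],
    [0,0,8.4],
    [0,0,8.4],
    [0,0,8.4],
    [0,0,8.4],
    [0,0,8.4],
  ],
  hand=[1,1,1,1,1,1,1,1],
)

```text
clock: 11.15
ee_pos: [610.0, -153.3, 66.6]
orientation: [-0.0, 0.925, -0.379, -0.0]
ft_force: [0.7, -0.1, -1.6]
gripper_width: 39.8
```

Call:
apply_moves(
  slide=[
    [0,0,0],
    [0,0,0],
    [0,0,0],
    [0,0,0],
    [0,0,0],
    [0,0,0],
    [0,0,0],
    [0,0,0],
  ],
  rot=[
    [0,0,8.4],
    [0,0,8.4],
    [0,0,8.4],
    [0,0,8.4],
    [0,0,8.4],
    [0,0,8.4],
    [0,0,5.3],
    [0,0,0],
  ],
  hand=[1,1,1,1,1,1,1,1],
)

```text
clock: 11.95
ee_pos: [610.0, -153.3, 66.6]
orientation: [0.0, -0.643, 0.766, -0.0]
ft_force: [-0.1, 0.7, -2.6]
gripper_width: 39.5
```

```bash
cat >> h.py <<'E'
def place(cx,cy,cz,tilt,psi,off=(-7,0,11.2)):
    """far bottom corner (lip end) at fixture (cx,cy,cz); carrier x toward fixture -x; tilt = front raised deg. returns TCP target,R"""
    t=np.radians(tilt); ux=np.array([*U,0.]); uz=np.array([0,0,1.])
    a=ux*np.cos(t)-uz*np.sin(t)   # plate direction toward lip
    n=uz*np.cos(t)+ux*np.sin(t)   # plate normal
    far=np.array([*fw(cx,cy),cz])
    p=far - a*(42+off[0]) + n*off[2]   # carrier x is -a ; origin=far-42a ; tcp=origin+off0*(-a)
    return p, rdown(psi,tilt,V)
E
python3 - <<'E'
from h import *
st()
for args in [(25,86,60,0),(27,86,40,13),(29,86,15,13),(43,86,13,13),(43,86,12.3,0)]:
    p,R=place(*args,-99.9); print(args,np.round(p,1)); go(p,R)
    f=load('k5')
E
```

```text
t 11.95 p [ 610.  -153.3   66.6] fix [  76.3 -260.1] psi -100.0 z [ 0.  0. -1.] F [-0.1  0.7 -2.6] M [ 0.048  0.131 -0.016] w 39.5 q [-0.43  0.68  1.3   0.    1.17  1.31]
(25, 86, 60, 0) [584.5 202.4  71.2]
slide now-frame [-346.    86.6   -4.6] dist 356.7
rot total [-0.    0.   -0.06] | slide after rot [-346.1   86.3   -4.6]
(27, 86, 40, 13) [589.8 201.5  58.8]
slide now-frame [-346.    81.2    7.8] dist 355.5
rot total [-1.3e+01  1.0e-02 -6.0e-02] | slide after rot [-346.1   77.    25.8]
(29, 86, 15, 13) [591.8 201.1  33.8]
slide now-frame [-346.    79.2   32.8] dist 356.5
rot total [-1.3e+01  1.0e-02 -6.0e-02] | slide after rot [-346.1   69.5   49.7]
(43, 86, 13, 13) [605.6 198.7  31.8]
slide now-frame [-346.    65.2   34.8] dist 353.8
rot total [-1.3e+01  1.0e-02 -6.0e-02] | slide after rot [-346.1   55.4   48.5]
(43, 86, 12.3, 0) [602.2 199.3  23.5]
slide now-frame [-346.    68.6   43.1] dist 355.4
rot total [-0.    0.   -0.06] | slide after rot [-346.1   68.3   43.1]
```

Call:
apply_moves(
  slide=[
    [-43.2,10.8,-0.5],
    [-43.2,10.8,-0.5],
    [-43.2,10.8,-0.5],
    [-43.2,10.8,-0.5],
    [-43.2,10.8,-0.5],
    [-43.2,10.8,-0.5],
    [-43.2,10.8,-0.5],
    [-43.2,10.8,0],
  ],
  rot=[
    [0,0,0],
    [0,0,0],
    [0,0,0],
    [0,0,0],
    [0,0,0],
    [0,0,0],
    [0,0,0],
    [0,0,0],
  ],
  hand=[1,1,1,1,1,1,1,1],
)

```text
clock: 12.75
ee_pos: [584.1, 203.8, 70.2]
orientation: [0.0, -0.644, 0.765, -0.0]
ft_force: [0.6, -0.5, -2.4]
gripper_width: 39.9
```

```bash
python3 - <<'E'
from h import *
st()
p,R=place(27,86,40,13,-99.9); print(p);go(p,R)
f=snap('scene','b1'); cv2.imwrite('pics/b1c.png',cv2.resize(f['color'][150:330,260:500,::-1],None,fx=3,fy=3,interpolation=cv2.INTER_CUBIC))
E
```

```text
t 12.75 p [584.1 203.8  70.2] fix [-10.6  87.3] psi -99.7 z [ 0.  0. -1.] F [ 0.6 -0.5 -2.4] M [ 0.028  0.136 -0.04 ] w 39.9 q [0.14 0.66 1.33 0.   1.16 1.89]
[589.84152684 201.48938977  58.78623163]
slide now-frame [ 1.3 -6.  11.4] dist 12.9
rot total [-1.302e+01 -1.000e-02  1.600e-01] | slide after rot [ 1.3 -8.4  9.7]
```

View pics/b1c.png

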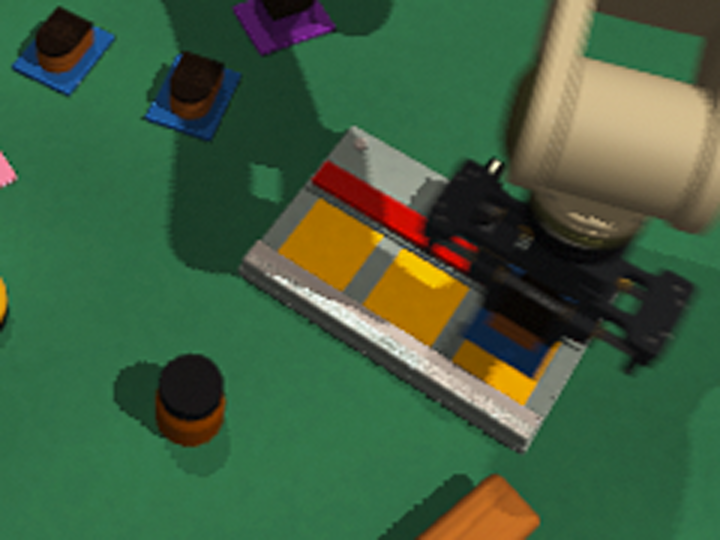

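Call:
apply_moves(
  slide=[
    [0,0,0],
    [0,0,0],
    [0.7,-4,5],
    [0.6,-4.4,4.7],
    [0,0,0],
  ],
  rot=[
    [-6.5,0,0],
    [-6.5,0,0],
    [0,0,0.1],
    [0,0,0],
    [0,0,0],
  ],
  hand=[1,1,1,1,1],
)

```text
clock: 13.3
ee_pos: [589.7, 199.3, 57.3]
orientation: [-0.073, -0.639, 0.761, 0.086]
ft_force: [-1.5, -0.0, -1.8]
gripper_width: 39.7
```

```bash
python3 - <<'E'
from h import *
st()
p,R=place(28,86,15,13,-99.9); print(p);go(p,R)
E
```

```text
t 13.3 p [589.7 199.3  57.3] fix [-4.4 83.8] psi -100.0 z [-0.221  0.038 -0.974] F [-1.5 -0.  -1.8] M [ 0.008 -0.021  0.039] w 39.7 q [0.11 0.76 1.17 0.06 1.43 1.84]
[590.82663616 201.31746067  33.78623163]
slide now-frame [-2.2 -6.1 22.7] dist 23.6
rot total [-0.01 -0.03 -0.1 ] | slide after rot [-2.2 -6.1 22.7]
```

Call:
apply_moves(
  slide=[
    [-0.6,-1.5,6],
    [-0.6,-1.5,6],
    [-0.5,-1.5,6],
    [-0.5,-1.5,4.7],
    [0,0,0],
    [0,0,0],
  ],
  rot=[
    [0,0,0],
    [0,0,0],
    [0,0,0],
    [0,0,0],
    [0,0,0],
    [0,0,0],
  ],
  hand=[1,1,1,1,1,1],
)

```text
clock: 13.9
ee_pos: [591.3, 201.7, 34.8]
orientation: [-0.073, -0.639, 0.761, 0.087]
ft_force: [-0.3, -0.1, -2.2]
gripper_width: 40.0
```

```bash
python3 - <<'E'
from h import *
st()
p,R=place(28,86,14,13,-99.9); print(p);go(p,R)
p,R=place(42.5,86,14,13,-99.9); print(p);go(p,R)
f=snap('scene','b2'); cv2.imwrite('pics/b2c.png',cv2.resize(f['color'][200:300,380:480,::-1],None,fx=6,fy=6,interpolation=cv2.INTER_CUBIC))
E
```

```text
t 13.9 p [591.3 201.7  34.8] fix [-3.2 86.4] psi -100.0 z [-0.222  0.039 -0.974] F [-0.3 -0.1 -2.2] M [-0.004 -0.05   0.012] w 40.0 q [0.11 0.79 1.18 0.06 1.39 1.84]
[590.82663616 201.31746067  32.78623163]
slide now-frame [ 0.4 -0.1  2. ] dist 2.1
rot total [-0.    0.   -0.11] | slide after rot [ 0.4 -0.1  2. ]
[605.11072139 198.82448872  32.78623163]
slide now-frame [  0.4 -14.2  -1.2] dist 14.3
rot total [-0.    0.   -0.11] | slide after rot [  0.4 -14.2  -1.2]
```

View pics/b2c.png

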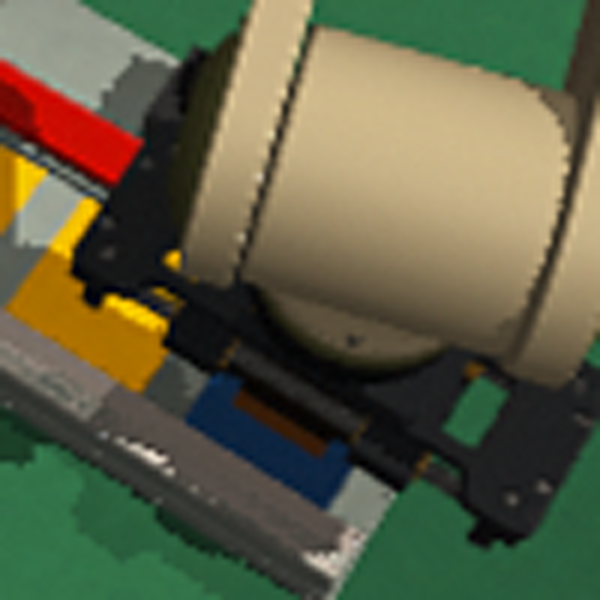

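Call:
apply_moves(
  slide=[
    [0.4,0,1.5],
    [0,0,1],
    [0,-3.5,-0.8],
    [0,-3.5,-0.8],
    [0,-3.5,-0.8],
    [0,0,0],
  ],
  rot=[
    [0,0,0],
    [0,0,0],
    [0,0,0],
    [0,0,0],
    [0,0,0],
    [0,0,0],
  ],
  hand=[1,1,1,1,1,1],
)

```text
clock: 14.55
ee_pos: [601.8, 199.3, 32.3]
orientation: [-0.073, -0.638, 0.761, 0.086]
ft_force: [0.6, -0.7, -1.5]
gripper_width: 40.0
```

```bash
python3 - <<'E'
from h import *
st()
p,R=place(42.5,86,13.5,13,-99.9); print(p);go(p,R)
E
```

```text
t 14.55 p [601.8 199.3  32.3] fix [ 7.6 85.9] psi -100.0 z [-0.221  0.039 -0.974] F [ 0.6 -0.7 -1.5] M [-0.02  -0.059 -0.006] w 40.0 q [0.11 0.8  1.15 0.06 1.41 1.84]
[605.11072139 198.82448872  32.28623163]
slide now-frame [-0.1 -3.3 -0.7] dist 3.3
rot total [-0.03  0.01 -0.13] | slide after rot [-0.1 -3.3 -0.7]
```

Call:
apply_moves(
  slide=[
    [0,-1.5,-0.3],
    [0,-1.5,-0.3],
    [0,-1,-0.3],
    [0,0,0],
  ],
  rot=[
    [0,0,0],
    [0,0,0],
    [0,0,0],
    [0,0,0],
  ],
  hand=[1,1,1,1],
)

```text
clock: 14.95
ee_pos: [605.2, 198.8, 32.3]
orientation: [-0.073, -0.639, 0.761, 0.087]
ft_force: [0.8, -0.2, -1.7]
gripper_width: 40.1
```

```bash
python3 - <<'E'
from h import *
st()
for t in (10,7,4,0):
    p,R=place(43.5,86,12.5,t,-99.9); print(t,np.round(p,1));go(p,R)
E
```

```text
t 14.95 p [605.2 198.8  32.3] fix [11. 86.] psi -100.0 z [-0.222  0.039 -0.974] F [ 0.8 -0.2 -1.7] M [ 0.028  0.025 -0.053] w 40.1 q [0.11 0.81 1.14 0.06 1.41 1.84]
10 [605.2 198.8  29.6]
slide now-frame [-0.  -0.6  2.6] dist 2.7
rot total [ 3.02 -0.   -0.12] | slide after rot [-0.  -0.4  2.7]
7 [604.3 199.   27.9]
slide now-frame [-0.  -0.1  4.5] dist 4.5
rot total [ 6.02 -0.01 -0.12] | slide after rot [-0.   0.3  4.5]
4 [603.6 199.1  26.1]
slide now-frame [-0.   0.2  6.4] dist 6.4
rot total [ 9.02 -0.01 -0.12] | slide after rot [-0.   1.2  6.3]
0 [602.7 199.2  23.7]
slide now-frame [-0.   0.5  9. ] dist 9.0
rot total [ 1.302e+01 -1.000e-02 -1.200e-01] | slide after rot [-0.   2.5  8.6]
```

Call:
apply_moves(
  slide=[
    [0,-0.2,2.4],
    [0,0.4,1.9],
    [0,0.4,1.9],
    [0,0,0],
  ],
  rot=[
    [3,0,0],
    [3,0,0],
    [3,0,-0.1],
    [0,0,0],
  ],
  hand=[1,1,1,1],
)

```text
clock: 15.35
ee_pos: [602.7, 199.4, 26.5]
orientation: [-0.023, -0.643, 0.765, 0.027]
ft_force: [-0.0, 0.1, -1.6]
gripper_width: 39.8
```

```bash
python3 - <<'E'
from h import *
st()
for t in (4,0):
    p,R=place(43,86,12,t,-99.9); print(t,np.round(p,1));go(p,R)
E
```

```text
t 15.35 p [602.7 199.4  26.5] fix [ 8.4 86.2] psi -99.9 z [-0.069  0.012 -0.998] F [-0.   0.1 -1.6] M [-0.013  0.109 -0.02 ] w 39.8 q [0.13 0.76 1.26 0.02 1.19 1.86]
4 [603.1 199.2  25.6]
slide now-frame [ 0.2 -0.5  0.9] dist 1.1
rot total [ 0.01 -0.03  0.02] | slide after rot [ 0.2 -0.5  0.9]
0 [602.2 199.3  23.2]
slide now-frame [0.2 0.2 3.4] dist 3.4
rot total [ 4.01 -0.02  0.02] | slide after rot [0.2 0.4 3.3]
```

Call:
apply_moves(
  slide=[
    [0.2,0,1.5],
    [0,0.2,1.8],
    [0,0,0.5],
    [0,0,0],
  ],
  rot=[
    [2,0,0],
    [2,0,0],
    [0,0,0],
    [0,0,0],
  ],
  hand=[1,1,1,1],
)

```text
clock: 15.75
ee_pos: [603.1, 199.0, 23.8]
orientation: [-0.0, -0.643, 0.766, 0.001]
ft_force: [-5.2, 0.2, 8.7]
gripper_width: 39.7
```

```bash
python3 - <<'E'
from h import *
st()
f=snap('scene','b3'); cv2.imwrite('pics/b3c.png',cv2.resize(f['color'][200:300,380:480,::-1],None,fx=6,fy=6,interpolation=cv2.INTER_CUBIC))
f=snap('top','b3t'); cv2.imwrite('pics/b3tc.png',cv2.resize(f['color'][140:270,150:300,::-1],None,fx=5,fy=4.6,interpolation=cv2.INTER_CUBIC))
E
```

```text
t 15.75 p [603.1 199.   23.8] fix [ 8.9 85.9] psi -99.9 z [-0.001  0.    -1.   ] F [-5.2  0.2  8.7] M [0.207 0.954 0.082] w 39.7 q [0.13 0.74 1.31 0.   1.09 1.88]
```

View pics/b3c.png

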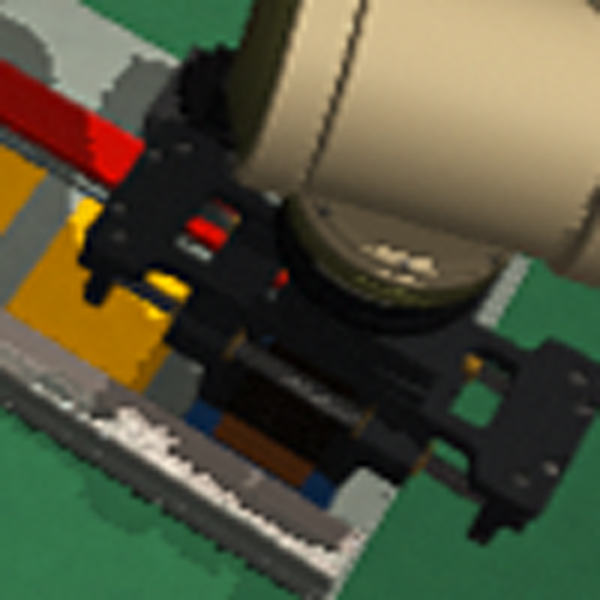

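View pics/b3tc.png

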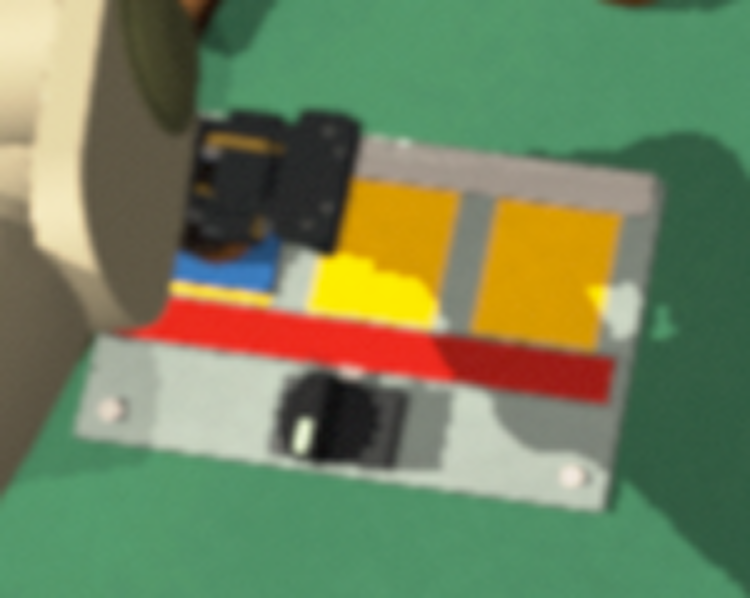

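Call:
apply_moves(
  slide=[
    [0,0,0],
    [0,0,0],
    [0,0,0],
    [0,0,0],
    [0,0,-10],
    [0,0,-25],
    [0,0,-40],
    [0,0,-40],
  ],
  rot=[
    [0,0,0],
    [0,0,0],
    [0,0,0],
    [0,0,0],
    [0,0,0],
    [0,0,0],
    [0,0,0],
    [0,0,0],
  ],
  hand=[-0.3,-0.3,-0.3,-0.3,-0.3,-0.3,-0.5,-1],
)

```text
clock: 16.65
ee_pos: [602.9, 198.9, 139.4]
orientation: [-0.0, -0.643, 0.766, 0.0]
ft_force: [1.3, -0.1, 0.7]
gripper_width: 71.5
```

```bash
cat >> h.py <<'E'
def carriers(f,scene=True):
    roi=(225,130,470,300) if scene else (165,140,460,310)
    o=[]
    for r,p,w in blobs(f,(98,110,40),(120,255,255),roi,6,minarea=40): o.append(r); print('blue',np.round(r[0],1),np.round(r[1],1),round(r[2],1),'fix(z18)' if tofix(r[0])[1]>-145 else '',np.round(tofix(np.array(r[0])),1))
def heights(f,y):
    P=cloud(f).reshape(-1,3);F=np.c_[tofix(P),P[:,2]]; hsv=cv2.cvtColor(f['color'],cv2.COLOR_RGB2HSV).reshape(-1,3)
    b=(hsv[:,0]>98)&(hsv[:,0]<120)&(hsv[:,1]>110)&(abs(F[:,1]-y)<45)&(abs(F[:,0])<60)
    if b.sum()<5: print('none');return
    B=F[b]; A=np.c_[B[:,:2]-[0,y],np.ones(len(B))]; s,*_=np.linalg.lstsq(A,B[:,2],rcond=None)
    print('y',y,'n',b.sum(),'top z',B[:,2].mean().round(1),'slopes deg',np.degrees(s[:2]).round(1),'x',B[:,0].min().round(1),B[:,0].max().round(1),'y',B[:,1].min().round(1),B[:,1].max().round(1))
E
python3 - <<'E'
from h import *
st()
f=snap('scene','b4'); cv2.imwrite('pics/b4c.png',cv2.resize(f['color'][140:300,240:480,::-1],None,fx=3.3,fy=3.3,interpolation=cv2.INTER_CUBIC))
carriers(f); heights(f,86)
f=snap('top','b4t'); carriers(f,0); heights(f,86)
cv2.imwrite('pics/b4tc.png',cv2.resize(f['color'][130:300,150:400,::-1],None,fx=3.2,fy=3.2,interpolation=cv2.INTER_CUBIC))
E
```

```text
t 16.65 p [602.9 198.9 139.4] fix [ 8.8 85.7] psi -99.9 z [-0.001 -0.    -1.   ] F [ 1.3 -0.1  0.7] M [0.028 0.185 0.006] w 71.5 q [ 0.13  0.61  1.2  -0.    1.34  1.88]
blue [587.7 227.2] [17.  66.2] 83.2 fix(z18) [-11.1 111. ]
blue [578.4 174.9] [15.4 65.4] 78.1 fix(z18) [-11.3  57.8]
blue [ 461.1 -146.2] [87.1 67.4] 4.7  [ -71.7 -278.7]
blue [ 470.  -282.8] [67.5 87.1] 86.0  [ -39.4 -411.7]
y 86 n 244 top z 20.9 slopes deg [12.3 -1.2] x -37.2 41.9 y 44.8 117.6
blue [ 458.8 -146.4] [84.4 66.1] 4.3  [ -73.9 -279.3]
blue [ 467.4 -283.9] [67.2 83.9] 86.2  [ -41.8 -413.2]
blue [595.2 204. ] [65.5 69.7] 80.9 fix(z18) [ 0.2 89.4]
y 86 n 238 top z 19.7 slopes deg [0.6 4.8] x -36.2 32.0 y 52.8 116.9
```

View pics/b4c.png

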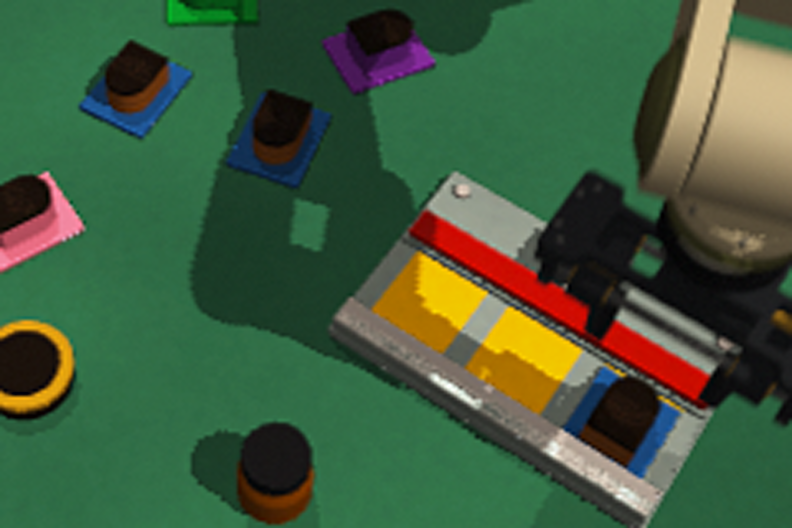

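View pics/b4tc.png

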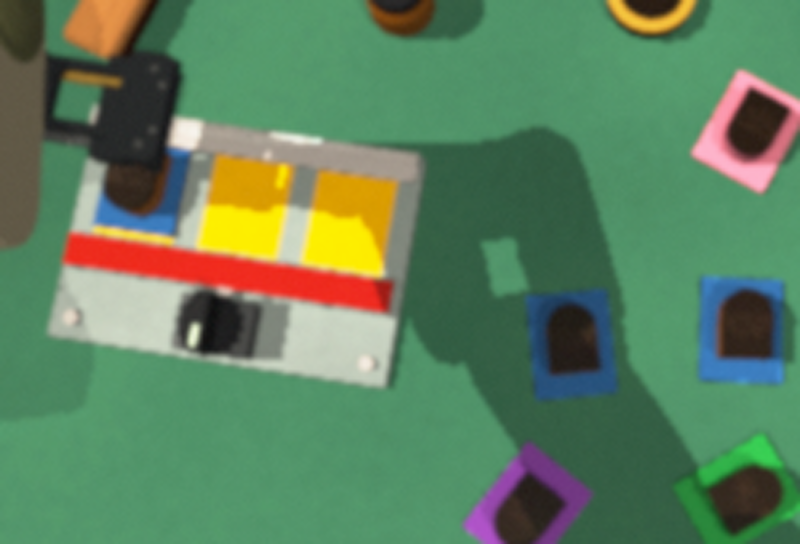

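```bash
python3 - <<'E'
from h import *
g=grip(459.3,-146.4,4.2); print(g); go([*g,120],rdown(-85.8))
E
```

```text
[ 452.31879866 -146.91266738]
slide now-frame [367.5  91.5  22. ] dist 379.4
rot total [ -0.62   0.1  -14.1 ] | slide after rot [334.1 178.1  24.1]
```

Call:
apply_moves(
  slide=[
    [45.9,11.4,0],
    [45.9,11.4,0],
    [45.9,11.4,0],
    [45.9,11.4,4],
    [45.9,11.4,4],
    [45.9,11.4,4],
    [45.9,11.4,4],
    [45.9,11.4,4],
  ],
  rot=[
    [0,0,0],
    [0,0,0],
    [0,0,0],
    [0,0,0],
    [0,0,0],
    [0,0,0],
    [0,0,0],
    [0,0,0],
  ],
  hand=[-1,-1,-1,-1,-1,-1,-1,-1],
)

```text
clock: 17.55
ee_pos: [449.0, -148.5, 117.6]
orientation: [-0.0, -0.643, 0.765, -0.0]
ft_force: [0.8, -0.1, 0.2]
gripper_width: 88.5
```

Call:
apply_moves(
  slide=[
    [0,0,0],
    [0,0,0],
    [0,0,0],
    [0,0,0],
  ],
  rot=[
    [0,0,-7],
    [0,0,-7.1],
    [0,0,0],
    [0,0,0],
  ],
  hand=[-1,-1,-1,-1],
)

```text
clock: 17.95
ee_pos: [450.1, -146.9, 117.7]
orientation: [0.0, 0.731, -0.682, 0.0]
ft_force: [-0.2, 0.6, -0.2]
gripper_width: 88.2
```

```bash
python3 - <<'E'
from h import *
st(); g=grip(459.3,-146.4,4.2); go([*g,11],rdown(-85.8))
f=snap('scene','c1'); carriers(f); heights(f,86)
cv2.imwrite('pics/c1c.png',cv2.resize(f['color'][140:300,240:480,::-1],None,fx=3.3,fy=3.3,interpolation=cv2.INTER_CUBIC))
f=snap('top','c1t'); carriers(f,0); heights(f,86)
cv2.imwrite('pics/c1tc.png',cv2.resize(f['color'][130:300,150:400,::-1],None,fx=3.2,fy=3.2,interpolation=cv2.INTER_CUBIC))
E
```

```text
t 17.95 p [ 450.1 -146.9  117.7] fix [ -82.3 -281.2] psi -86.0 z [-0. -0. -1.] F [-0.2  0.6 -0.2] M [-0.002  0.138 -0.006] w 88.2 q [-0.57  0.39  1.69 -0.    1.06  0.93]
slide now-frame [ 1.000e-01 -2.200e+00  1.067e+02] dist 106.7
rot total [ 0.01 -0.01 -0.19] | slide after rot [  0.2  -2.2 106.7]
blue [587.6 227.1] [17.2 66. ] 83.2 fix(z18) [-11.2 110.9]
blue [578.5 175.2] [15.5 65.4] 78.7 fix(z18) [-11.3  58.2]
blue [ 461.1 -146.5] [87.1 67.9] 4.3  [ -71.6 -279. ]
blue [ 470.  -282.8] [67.5 87.1] 86.0  [ -39.4 -411.7]
y 86 n 245 top z 19.0 slopes deg [2.2 1.1] x -38.2 33.7 y 51.8 117.6
blue [ 423.3 -133. ] [15.4 33.4] 3.4  [-111.2 -272.2]
blue [ 466.8 -291.1] [51.8 83.6] 86.4  [ -41.1 -420.4]
blue [595.2 204. ] [65.5 69.7] 80.9 fix(z18) [ 0.2 89.4]
y 86 n 235 top z 19.6 slopes deg [0.1 4.9] x -35.9 32.3 y 53.1 116.9
```

View pics/c1c.png

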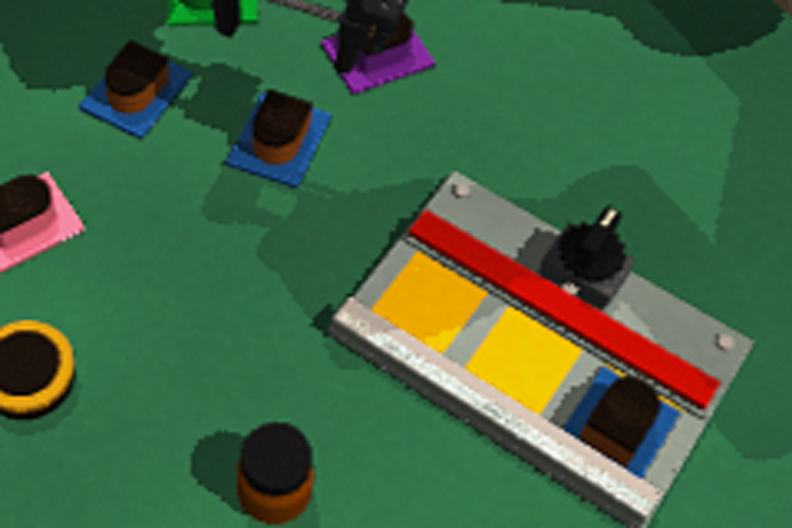

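View pics/c1tc.png

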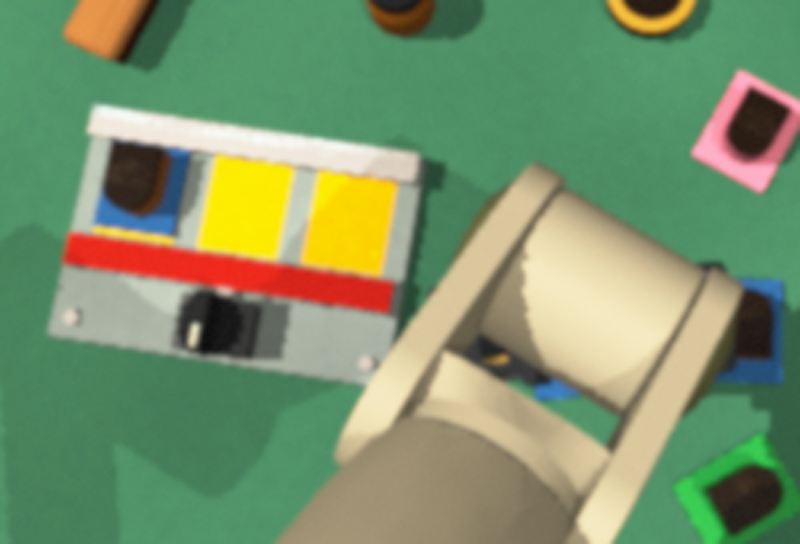

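Carrier A lies under the lip in bay 0. Carrier B is unmoved, so I'll descend onto it.

Call:
apply_moves(
  slide=[
    [0,-2,30],
    [0,0,30],
    [0,0,25],
    [0,0,15],
    [0,0,6.7],
    [0,0,0],
    [0,0,0],
    [0,0,0],
  ],
  rot=[
    [0,0,-0.2],
    [0,0,0],
    [0,0,0],
    [0,0,0],
    [0,0,0],
    [0,0,0],
    [0,0,0],
    [0,0,0],
  ],
  hand=[-1,-1,-1,-1,-1,-1,1,1],
)

```text
clock: 18.85
ee_pos: [452.6, -147.1, 11.7]
orientation: [-0.0, 0.734, -0.68, 0.001]
ft_force: [-0.6, 0.4, -0.8]
gripper_width: 74.2
```

Call:
apply_moves(
  slide=[
    [0,0,0],
    [0,0,0],
    [0,0,0],
    [0,0,0],
    [0,0,0],
    [0,0,0],
  ],
  rot=[
    [0,0,0],
    [0,0,0],
    [0,0,0],
    [0,0,0],
    [0,0,0],
    [0,0,0],
  ],
  hand=[1,1,1,1,1,1],
)

```text
clock: 19.45
ee_pos: [452.1, -147.0, 11.0]
orientation: [0.0, 0.734, -0.68, 0.0]
ft_force: [-0.0, -0.0, 1.4]
gripper_width: 40.1
```

```bash
python3 - <<'E'
from h import *
st()
E
```

```text
t 19.45 p [ 452.1 -147.    11. ] fix [ -80.3 -281. ] psi -85.6 z [ 0. -0. -1.] F [-0.  -0.   1.4] M [-0.012  0.149 -0.053] w 40.1 q [-0.56  0.57  1.8  -0.    0.78  0.93]
```

Call:
apply_moves(
  slide=[
    [0,0,-10],
    [0,0,-20],
    [0,0,-25],
    [0,0,0],
    [0,0,0],
    [0,0,0],
    [0,0,0],
    [0,0,0],
  ],
  rot=[
    [0,0,0],
    [0,0,0],
    [0,0,0],
    [0,0,-8.3],
    [0,0,-8.3],
    [0,0,-8.3],
    [0,0,-8.3],
    [0,0,-8.3],
  ],
  hand=[1,1,1,1,1,1,1,1],
)

```text
clock: 20.25
ee_pos: [452.0, -146.8, 66.4]
orientation: [0.0, 0.928, -0.373, 0.0]
ft_force: [0.2, 0.1, -0.5]
gripper_width: 40.2
```

Call:
apply_moves(
  slide=[
    [0,0,0],
    [0,0,0],
    [0,0,0],
    [0,0,0],
    [0,0,0],
    [0,0,0],
    [0,0,0],
    [0,0,0],
  ],
  rot=[
    [0,0,-8.3],
    [0,0,-8.3],
    [0,0,-8.3],
    [0,0,-8.3],
    [0,0,-8.3],
    [0,0,-8.3],
    [0,0,-8.3],
    [0,0,-8.3],
  ],
  hand=[1,1,1,1,1,1,1,1],
)

```text
clock: 21.05
ee_pos: [452.1, -146.9, 66.4]
orientation: [0.0, 0.981, 0.196, -0.0]
ft_force: [0.1, 0.4, -2.3]
gripper_width: 39.8
```

Call:
apply_moves(
  slide=[
    [0,0,0],
    [0,0,0],
    [0,0,0],
    [0,0,0],
    [0,0,0],
    [0,0,0],
    [0,0,0],
    [0,0,0],
  ],
  rot=[
    [0,0,-8.3],
    [0,0,-8.3],
    [0,0,-8.3],
    [0,0,-8.3],
    [0,0,-8.3],
    [0,0,-8.3],
    [0,0,-8.3],
    [0,0,0],
  ],
  hand=[1,1,1,1,1,1,1,1],
)

```text
clock: 21.85
ee_pos: [452.1, -146.9, 66.4]
orientation: [0.0, 0.763, 0.646, -0.0]
ft_force: [0.6, 0.8, -1.5]
gripper_width: 39.8
```

```bash
python3 - <<'E'
from h import *
st()
p,R=place(25,0,60,0,80.1,(-7,0,11)); print(p);go(p,R)
E
```

```text
t 21.85 p [ 452.1 -146.9   66.4] fix [ -80.4 -280.9] psi 80.5 z [ 0. -0. -1.] F [ 0.6  0.8 -1.5] M [ 0.044 -0.002 -0.003] w 39.8 q [-0.56  0.47  1.75 -0.    0.93 -1.97]
[569.71978    117.70124161  71.        ]
slide now-frame [280.4  72.1  -4.7] dist 289.6
rot total [0.01 0.02 0.36] | slide after rot [280.9  70.4  -4.6]
```

Call:
apply_moves(
  slide=[
    [40,10.3,-0.7],
    [40,10.3,-0.7],
    [40,10.3,-0.7],
    [40,10.3,-0.7],
    [40,10.3,-0.7],
    [40,10.3,-0.7],
    [40.4,10.3,-0.5],
    [0,0,0],
  ],
  rot=[
    [0,0,0],
    [0,0,0],
    [0,0,0],
    [0,0,0],
    [0,0,0],
    [0,0,0],
    [0,0,0.2],
    [0,0,0.2],
  ],
  hand=[1,1,1,1,1,1,1,1],
)

```text
clock: 22.65
ee_pos: [571.1, 121.5, 70.8]
orientation: [0.0, 0.766, 0.643, 0.001]
ft_force: [-0.4, -0.8, -1.1]
gripper_width: 39.8
```

Call:
apply_moves(
  slide=[
    [0,0,0],
    [0,0,0],
    [0,4,5],
    [0,4.4,4.7],
    [0,0,0],
  ],
  rot=[
    [6.5,0,0],
    [6.5,0,0],
    [0,0,0],
    [0,0,0],
    [0,0,0],
  ],
  hand=[1,1,1,1,1],
)

```text
clock: 23.15
ee_pos: [575.3, 116.2, 58.2]
orientation: [-0.086, 0.762, 0.638, -0.073]
ft_force: [0.0, -0.7, -1.5]
gripper_width: 39.6
```

```bash
python3 - <<'E'
from h import *
st(); st()
p,R=place(28,0,13.5,13,80.1,(-7,0,11)); print(p);go(p,R)
E
```

```text
t 23.15 p [575.3 116.2  58.2] fix [-4.2 -0.5] psi 79.9 z [-0.222  0.039 -0.974] F [ 0.  -0.7 -1.5] M [-0.01  -0.193  0.005] w 39.6 q [-0.02  0.71  1.28  0.04  1.38 -1.42]
t 23.15 p [575.3 116.2  58.2] fix [-4.2 -0.5] psi 79.9 z [-0.222  0.039 -0.974] F [ 0.  -0.7 -1.5] M [-0.01  -0.193  0.005] w 39.6 q [-0.02  0.71  1.28  0.04  1.38 -1.42]
[575.99641326 116.60579375  32.09135761]
slide now-frame [ 0.5  6.4 25.3] dist 26.2
rot total [ 0.    0.01 -0.2 ] | slide after rot [ 0.5  6.4 25.3]
```

Call:
apply_moves(
  slide=[
    [0.5,1.6,8],
    [0,1.6,8],
    [0,1.6,6],
    [0,1.6,3.3],
    [0,0,0],
    [0,0,0],
  ],
  rot=[
    [0,0,-0.2],
    [0,0,0],
    [0,0,0],
    [0,0,0],
    [0,0,0],
    [0,0,0],
  ],
  hand=[1,1,1,1,1,1],
)

```text
clock: 23.75
ee_pos: [576.7, 116.9, 33.2]
orientation: [-0.087, 0.76, 0.64, -0.073]
ft_force: [0.1, 0.3, -0.9]
gripper_width: 39.8
```

```bash
python3 - <<'E'
from h import *
st()
p,R=place(42.5,0,13.5,13,80.1,(-7,0,11)); print(p);go(p,R)
f=snap('scene','d1'); cv2.imwrite('pics/d1c.png',cv2.resize(f['color'][190:310,340:480,::-1],None,fx=5,fy=5,interpolation=cv2.INTER_CUBIC))
E
```

```text
t 23.75 p [576.7 116.9  33.2] fix [-3.   0.4] psi 80.2 z [-0.221  0.039 -0.974] F [ 0.1  0.3 -0.9] M [ 0.018 -0.16  -0.001] w 39.8 q [-0.02  0.74  1.29  0.04  1.33 -1.43]
[590.28049849 114.11282179  32.09135761]
slide now-frame [-0.4 13.8 -2. ] dist 13.9
rot total [ 0.02 -0.01  0.08] | slide after rot [-0.4 13.8 -2. ]
```

View pics/d1c.png

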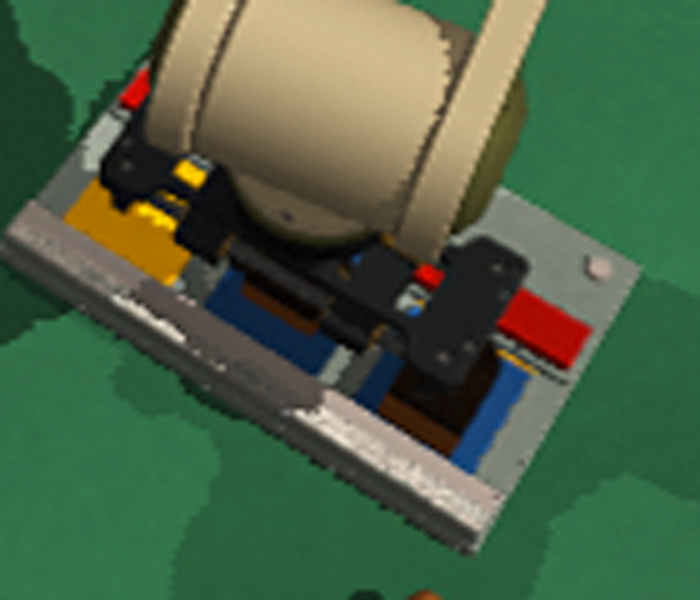

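Call:
apply_moves(
  slide=[
    [-0.4,0,1],
    [0,3.5,-0.8],
    [0,3.5,-0.8],
    [0,3.5,-0.7],
    [0,2,-0.4],
    [0,1.3,-0.3],
    [0,0,0],
  ],
  rot=[
    [0,0,0],
    [0,0,0],
    [0,0,0],
    [0,0,0],
    [0,0,0],
    [0,0,0],
    [0,0,0],
  ],
  hand=[1,1,1,1,1,1,1],
)

```text
clock: 24.5
ee_pos: [590.3, 114.1, 31.9]
orientation: [-0.087, 0.76, 0.64, -0.073]
ft_force: [0.3, -0.1, -1.2]
gripper_width: 40.1
```

```bash
python3 - <<'E'
from h import *
st()
for t in (4,0):
    p,R=place(43,0,12.3,t,80.1,(-7,0,11)); print(t,np.round(p,1));go(p,R)
E
```

```text
t 24.5 p [590.3 114.1  31.9] fix [10.9 -0. ] psi 80.2 z [-0.222  0.039 -0.974] F [ 0.3 -0.1 -1.2] M [ 0.015 -0.127 -0.012] w 40.1 q [-0.02  0.76  1.25  0.04  1.35 -1.43]
4 [588.3 114.5  25.7]
slide now-frame [ 0.  -0.6  6.5] dist 6.5
rot total [-9.01 -0.02  0.08] | slide after rot [ 0.  -1.6  6.3]
0 [587.5 114.6  23.3]
slide now-frame [ 0.  -0.9  9. ] dist 9.1
rot total [-13.01  -0.02   0.08] | slide after rot [ 0.  -2.9  8.6]
```

Same rotation sequence as before, mirrored, for the lowering.

Call:
apply_moves(
  slide=[
    [0,0.2,2.3],
    [0,-0.4,1.9],
    [0,-0.4,1.9],
    [0,0,0],
  ],
  rot=[
    [-3,0,0],
    [-3,0,0],
    [-3,0,0.1],
    [0,0,0],
  ],
  hand=[1,1,1,1],
)

```text
clock: 24.9
ee_pos: [587.5, 114.7, 26.1]
orientation: [-0.027, 0.765, 0.643, -0.023]
ft_force: [-0.5, -0.6, -1.6]
gripper_width: 39.8
```

```bash
python3 - <<'E'
from h import *
st()
for t in (4,0):
    p,R=place(43,0,12,t,80.1,(-7,0,11)); print(t,np.round(p,1));go(p,R)
E
```

```text
t 24.9 p [587.5 114.7  26.1] fix [8.  0.1] psi 80.1 z [-0.069  0.012 -0.998] F [-0.5 -0.6 -1.6] M [-0.062 -0.053 -0.001] w 39.8 q [-0.01  0.71  1.38  0.01  1.12 -1.41]
4 [588.3 114.5  25.4]
slide now-frame [-0.1  0.9  0.7] dist 1.1
rot total [-0.04 -0.01  0.01] | slide after rot [-0.1  0.9  0.7]
0 [587.5 114.6  23. ]
slide now-frame [-0.1  0.2  3.1] dist 3.1
rot total [-4.04 -0.01  0.01] | slide after rot [-0.1 -0.   3.1]
```

Call:
apply_moves(
  slide=[
    [0,0.4,1.5],
    [0,0,1.6],
    [0,0,0.5],
    [0,0,0],
  ],
  rot=[
    [-2,0,0],
    [-2,0,0],
    [0,0,0],
    [0,0,0],
  ],
  hand=[1,1,1,1],
)

```text
clock: 25.3
ee_pos: [588.4, 114.5, 23.0]
orientation: [-0.001, 0.766, 0.643, -0.001]
ft_force: [-4.8, 1.7, 5.8]
gripper_width: 39.7
```

```bash
python3 - <<'E'
from h import *
st()
f=snap('top','d2t'); cv2.imwrite('pics/d2tc.png',cv2.resize(f['color'][140:270,150:300,::-1],None,fx=5,fy=4.6,interpolation=cv2.INTER_CUBIC))
E
```

```text
t 25.3 p [588.4 114.5  23. ] fix [9.  0.1] psi 80.1 z [-0.002  0.001 -1.   ] F [-4.8  1.7  5.8] M [ 0.125  0.77  -0.022] w 39.7 q [-0.01  0.69  1.43  0.    1.03 -1.4 ]
```

View pics/d2tc.png

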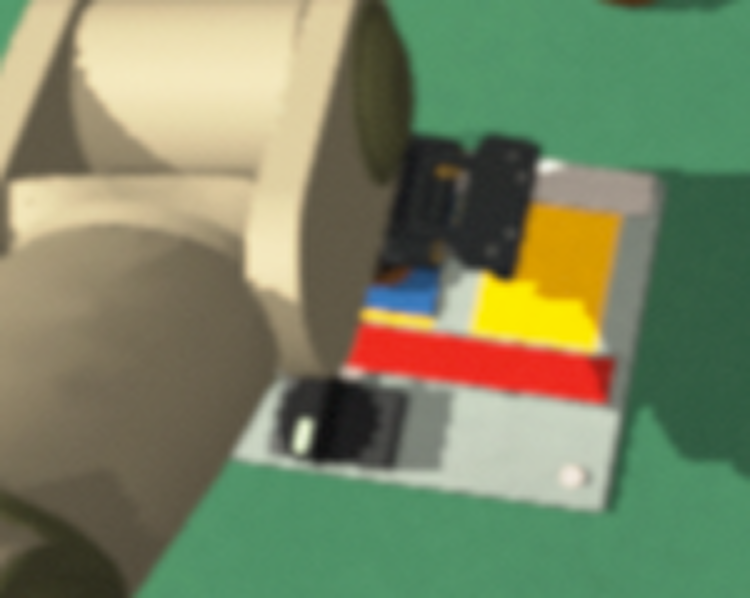

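Call:
apply_moves(
  slide=[
    [0,0,0],
    [0,0,0],
    [0,0,0],
    [0,0,0],
    [0,0,-10],
    [0,0,-25],
    [0,0,-40],
    [0,0,-40],
  ],
  rot=[
    [0,0,0],
    [0,0,0],
    [0,0,0],
    [0,0,0],
    [0,0,0],
    [0,0,0],
    [0,0,0],
    [0,0,0],
  ],
  hand=[-0.3,-0.3,-0.3,-0.3,-0.3,-0.3,-0.5,-1],
)

```text
clock: 26.15
ee_pos: [588.5, 114.3, 139.3]
orientation: [-0.0, 0.766, 0.643, -0.0]
ft_force: [0.6, 0.6, -0.3]
gripper_width: 70.8
```

```bash
python3 - <<'E'
from h import *
st()
f=snap('scene','e1'); carriers(f)
f=snap('top','e1t'); carriers(f,0)
g=grip(467.8,-283.6,-3.9); print(g); go([*g,118],rdown(-93.9))
E
```

```text
t 26.15 p [588.5 114.3 139.3] fix [ 9.1 -0.1] psi 80.1 z [-0.  0. -1.] F [ 0.6  0.6 -0.3] M [ 0.043 -0.063 -0.022] w 70.8 q [-0.01  0.55  1.31  0.    1.28 -1.4 ]
blue [587.6 226.9] [16.9 65.8] 82.6 fix(z18) [-11.1 110.7]
blue [578.5 175. ] [15.5 65.4] 78.1 fix(z18) [-11.3  58. ]
blue [572.5 142.3] [20.3 66.7] 86.5 fix(z18) [-11.5  24.7]
blue [563.4  89. ] [12.4 65.3] 79.9 fix(z18) [-11.3 -29.4]
blue [ 469.8 -282.5] [68.  87.5] 86.0  [ -39.6 -411.4]
blue [ 467.7 -283.2] [68.  84.5] 86.7  [ -41.6 -412.4]
blue [571.8 120.5] [65.1 53.3] 81.7 fix(z18) [-8.4  3.2]
[ 460.81621005 -283.12389297]
slide now-frame [-414.   -60.1   24.1] dist 419.1
rot total [-1.4000e-01 -9.2000e-01  1.7399e+02] | slide after rot [405.5 102.8  25.6]
```

Call:
apply_moves(
  slide=[
    [-46,-6.7,0],
    [-46,-6.7,0],
    [-46,-6.7,0],
    [-46,-6.7,0],
    [-46,-6.7,5],
    [-46,-6.7,5],
    [-46,-6.7,5],
    [-46,-6.7,5],
  ],
  rot=[
    [0,0,0],
    [0,0,0],
    [0,0,0],
    [0,0,0],
    [0,0,0],
    [0,0,0],
    [0,0,0],
    [0,0,0],
  ],
  hand=[-1,-1,-1,-1,-1,-1,-1,-1],
)

```text
clock: 27.05
ee_pos: [471.6, -240.5, 117.1]
orientation: [-0.0, 0.766, 0.643, 0.0]
ft_force: [0.3, -0.4, 0.1]
gripper_width: 88.3
```

Call:
apply_moves(
  slide=[
    [-46,-6.7,0],
    [0,0,0],
    [0,0,0],
    [0,0,0],
  ],
  rot=[
    [0,0,0],
    [0,0,-6],
    [0,0,0],
    [0,0,0],
  ],
  hand=[-1,-1,-1,-1],
)

```text
clock: 27.45
ee_pos: [458.0, -282.6, 117.2]
orientation: [-0.0, 0.732, 0.682, 0.0]
ft_force: [-0.4, -0.2, -0.0]
gripper_width: 88.1
```

```bash
python3 - <<'E'
from h import *
st(); g=grip(467.8,-283.4,-3.7); go([*g,11],rdown(86.3))
f=snap('scene','f1'); carriers(f); 
cv2.imwrite('pics/f1c.png',cv2.resize(f['color'][140:300,240:480,::-1],None,fx=3.3,fy=3.3,interpolation=cv2.INTER_CUBIC))
f=snap('top','f1t'); carriers(f,0); 
cv2.imwrite('pics/f1tc.png',cv2.resize(f['color'][130:300,150:400,::-1],None,fx=3.2,fy=3.2,interpolation=cv2.INTER_CUBIC))
E
```

```text
t 27.45 p [ 458.  -282.6  117.2] fix [ -51.2 -413.5] psi 86.0 z [-0.     0.001 -1.   ] F [-0.4 -0.2 -0. ] M [0.027 0.002 0.052] w 88.1 q [-0.77  0.48  1.52  0.    1.14 -2.27]
slide now-frame [ -0.3   2.9 106.2] dist 106.2
rot total [-0.02 -0.05 -0.34] | slide after rot [ -0.2   2.8 106.2]
blue [587.7 227.3] [16.8 65.9] 83.2 fix(z18) [-11.2 111.1]
blue [578.5 175.2] [15.6 65.4] 78.7 fix(z18) [-11.3  58.1]
blue [572.4 139.5] [20.6 65.7] 81.3 fix(z18) [-11.1  22. ]
blue [563.4  89.1] [12.4 65.2] 80.2 fix(z18) [-11.3 -29.2]
blue [ 470.  -282.8] [67.6 86.9] 86.3  [ -39.4 -411.7]
blue [580.3 118.7] [65.1 69.8] 80.7 fix(z18) [0.2 2.8]
blue [595.2 204. ] [65.7 69.4] 81.1 fix(z18) [ 0.3 89.4]
```

View pics/f1c.png

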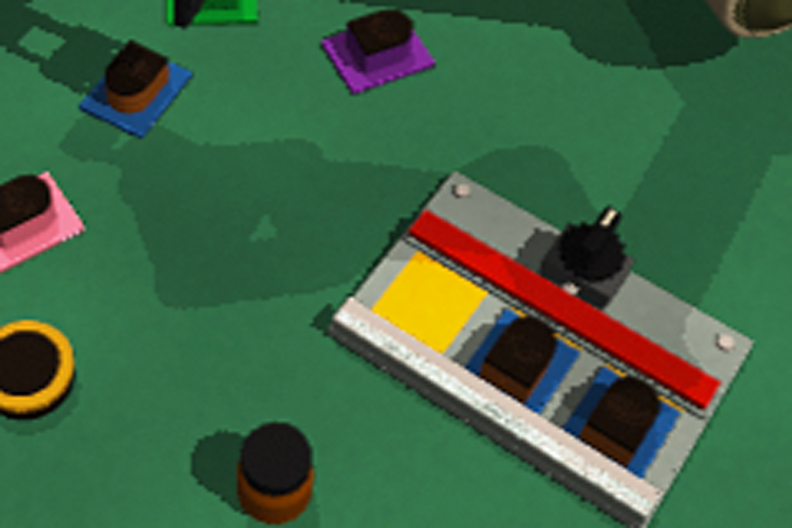

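View pics/f1tc.png

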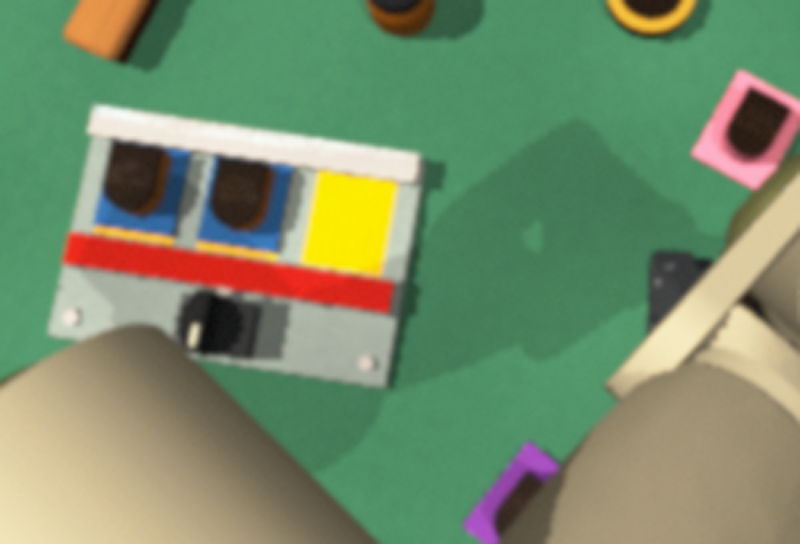

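Bays 0 and 1 are both loaded correctly. Carrier C is unmoved at (135,78) in the crop, so I'll pick it up.

Call:
apply_moves(
  slide=[
    [-0.3,2.8,30],
    [0,0,30],
    [0,0,25],
    [0,0,15],
    [0,0,6.2],
    [0,0,0],
    [0,0,0],
    [0,0,0],
  ],
  rot=[
    [0,0,-0.2],
    [0,0,0],
    [0,0,0],
    [0,0,0],
    [0,0,0],
    [0,0,0],
    [0,0,0],
    [0,0,0],
  ],
  hand=[-1,-1,-1,-1,-1,-1,1,1],
)

```text
clock: 28.35
ee_pos: [461.3, -283.7, 12.0]
orientation: [0.001, 0.73, 0.684, 0.0]
ft_force: [0.2, -0.5, 0.6]
gripper_width: 74.6
```

Call:
apply_moves(
  slide=[
    [0,0,0],
    [0,0,0],
    [0,0,0],
    [0,0,0],
    [0,0,0],
    [0,0,0],
  ],
  rot=[
    [0,0,0],
    [0,0,0],
    [0,0,0],
    [0,0,0],
    [0,0,0],
    [0,0,0],
  ],
  hand=[1,1,1,1,1,1],
)

```text
clock: 28.95
ee_pos: [460.9, -283.6, 11.1]
orientation: [-0.0, 0.73, 0.684, 0.0]
ft_force: [-0.3, 0.6, 1.2]
gripper_width: 39.6
```

```bash
python3 - <<'E'
from h import *
st()
E
```

```text
t 28.95 p [ 460.9 -283.6   11.1] fix [ -48.3 -414. ] psi 86.3 z [ 0.  0. -1.] F [-0.3  0.6  1.2] M [ 0.142  0.055 -0.026] w 39.6 q [-0.77  0.64  1.61  0.    0.89 -2.28]
```

Call:
apply_moves(
  slide=[
    [0,0,-10],
    [0,0,-20],
    [0,0,-25],
    [0,0,0],
    [0,0,0],
    [0,0,0],
    [0,0,0],
    [0,0,0],
  ],
  rot=[
    [0,0,0],
    [0,0,0],
    [0,0,0],
    [0,0,8.5],
    [0,0,8.5],
    [0,0,8.5],
    [0,0,8.5],
    [0,0,8.5],
  ],
  hand=[1,1,1,1,1,1,1,1],
)

```text
clock: 29.75
ee_pos: [460.8, -283.5, 66.5]
orientation: [-0.0, 0.929, 0.37, 0.0]
ft_force: [0.7, 0.6, -1.6]
gripper_width: 39.5
```

Call:
apply_moves(
  slide=[
    [0,0,0],
    [0,0,0],
    [0,0,0],
    [0,0,0],
    [0,0,0],
    [0,0,0],
    [0,0,0],
    [0,0,0],
  ],
  rot=[
    [0,0,8.5],
    [0,0,8.5],
    [0,0,8.5],
    [0,0,8.5],
    [0,0,8.5],
    [0,0,8.5],
    [0,0,8.5],
    [0,0,8.5],
  ],
  hand=[1,1,1,1,1,1,1,1],
)

```text
clock: 30.55
ee_pos: [460.8, -283.5, 66.5]
orientation: [-0.0, 0.977, -0.213, -0.0]
ft_force: [0.3, -0.0, -2.1]
gripper_width: 39.6
```

Call:
apply_moves(
  slide=[
    [0,0,0],
    [0,0,0],
    [0,0,0],
    [0,0,0],
    [0,0,0],
    [0,0,0],
    [0,0,0],
    [0,0,0],
  ],
  rot=[
    [0,0,8.5],
    [0,0,8.5],
    [0,0,8.5],
    [0,0,8.5],
    [0,0,8.5],
    [0,0,8.5],
    [0,0,8.5],
    [0,0,8.5],
  ],
  hand=[1,1,1,1,1,1,1,1],
)

```text
clock: 31.35
ee_pos: [460.8, -283.5, 66.5]
orientation: [0.0, -0.691, 0.723, 0.0]
ft_force: [0.5, -0.4, -1.9]
gripper_width: 39.7
```

```bash
python3 - <<'E'
from h import *
st()
p,R=place(25,-86,60,0,-99.9,(-7,0,11)); print(p);go(p,R)
E
```

```text
t 31.35 p [ 460.8 -283.5   66.5] fix [ -48.4 -414. ] psi -92.6 z [-0.  0. -1.] F [ 0.5 -0.4 -1.9] M [-0.02   0.11  -0.049] w 39.7 q [-0.77  0.55  1.56  0.    1.02  0.84]
[554.93387738  32.98183956  71.        ]
slide now-frame [-320.4  -79.9   -4.4] dist 330.2
rot total [0.   0.03 7.33] | slide after rot [-328.   -38.4   -4.5]
```

Call:
apply_moves(
  slide=[
    [0,0,0],
    [-46.8,-5.5,-0.6],
    [-46.8,-5.5,-0.6],
    [-46.8,-5.5,-0.6],
    [-46.8,-5.5,-0.6],
    [-46.8,-5.5,-0.6],
    [-46.8,-5.5,-0.6],
    [-46.8,-5.5,-0.6],
  ],
  rot=[
    [0,0,7.3],
    [0,0,0],
    [0,0,0],
    [0,0,0],
    [0,0,0],
    [0,0,0],
    [0,0,0],
    [0,0,0],
  ],
  hand=[1,1,1,1,1,1,1,1],
)

```text
clock: 32.15
ee_pos: [553.2, 35.1, 71.0]
orientation: [0.0, -0.646, 0.763, 0.0]
ft_force: [0.4, -0.2, -1.9]
gripper_width: 39.7
```

Call:
apply_moves(
  slide=[
    [0,0,0],
    [0,0,0],
    [0,-4,5],
    [0,-4.4,4.7],
    [0,0,0],
    [0,0,0],
  ],
  rot=[
    [-6.5,0,0],
    [-6.5,0,0],
    [0,0,0],
    [0,0,0],
    [0,0,0],
    [0,0,0],
  ],
  hand=[1,1,1,1,1,1],
)

```text
clock: 32.75
ee_pos: [558.4, 32.0, 59.1]
orientation: [-0.073, -0.642, 0.759, 0.086]
ft_force: [0.0, -0.3, -1.9]
gripper_width: 39.8
```

```bash
python3 - <<'E'
from h import *
st()
p,R=place(28,-86,13.5,13,-99.9,(-7,0,11)); print(p);go(p,R)
f=snap('scene','g1'); cv2.imwrite('pics/g1c.png',cv2.resize(f['color'][190:310,320:480,::-1],None,fx=5,fy=5,interpolation=cv2.INTER_CUBIC))
E
```

```text
t 32.75 p [558.4  32.   59.1] fix [ -6.4 -86.4] psi -99.5 z [-0.221  0.038 -0.975] F [ 0.  -0.3 -1.9] M [-0.003 -0.055 -0.044] w 39.8 q [-0.16  0.67  1.36  0.    1.34  1.58]
[561.21051064  31.8863917   32.09135761]
slide now-frame [-0.3 -8.8 25.7] dist 27.1
rot total [-0.03 -0.06  0.35] | slide after rot [-0.4 -8.8 25.7]
```

View pics/g1c.png

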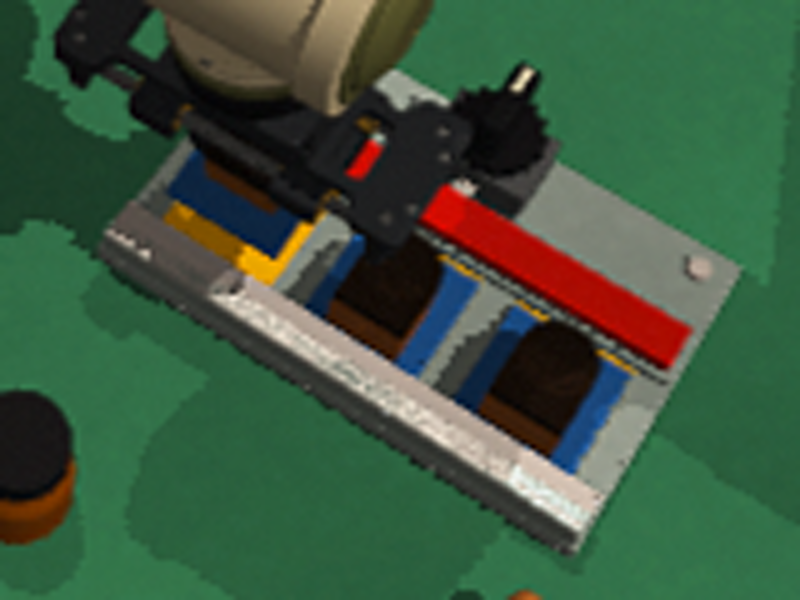

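Call:
apply_moves(
  slide=[
    [-0.4,-2.2,8],
    [0,-2.2,8],
    [0,-2.2,6],
    [0,-2.2,3.7],
    [0,0,0],
    [0,0,0],
  ],
  rot=[
    [0,0,0.4],
    [0,0,0],
    [0,0,0],
    [0,0,0],
    [0,0,0],
    [0,0,0],
  ],
  hand=[1,1,1,1,1,1],
)

```text
clock: 33.4
ee_pos: [561.9, 32.0, 32.0]
orientation: [-0.073, -0.639, 0.761, 0.086]
ft_force: [0.5, 0.2, -1.7]
gripper_width: 40.1
```

```bash
python3 - <<'E'
from h import *
st()
p,R=place(42.5,-86,13.5,13,-99.9,(-7,0,11)); print(p);go(p,R)
E
```

```text
t 33.4 p [561.9  32.   32. ] fix [ -3.  -85.8] psi -99.9 z [-0.222  0.038 -0.974] F [ 0.5  0.2 -1.7] M [-0.024 -0.053 -0.027] w 40.1 q [-0.15  0.71  1.37  0.    1.29  1.59]
[575.49459587  29.39341974  32.09135761]
slide now-frame [  0.2 -13.5  -3.2] dist 13.9
rot total [-0.01 -0.06 -0.02] | slide after rot [  0.2 -13.5  -3.2]
```

Call:
apply_moves(
  slide=[
    [0.2,-3.5,-0.8],
    [0,-3.5,-0.8],
    [0,-3.5,-0.8],
    [0,-2,-0.5],
    [0,-1,-0.3],
    [0,0,0],
  ],
  rot=[
    [0,0,0],
    [0,0,0],
    [0,0,0],
    [0,0,0],
    [0,0,0],
    [0,0,0],
  ],
  hand=[1,1,1,1,1,1],
)

```text
clock: 34.0
ee_pos: [575.5, 29.4, 32.1]
orientation: [-0.073, -0.639, 0.761, 0.086]
ft_force: [-0.4, -0.2, -2.1]
gripper_width: 39.9
```

Call:
apply_moves(
  slide=[
    [0,-0.2,2.3],
    [0,0.4,1.9],
    [0,0.4,1.9],
    [0,0,0],
  ],
  rot=[
    [3,0,0],
    [3,0,0],
    [3,0,0],
    [0,0,0],
  ],
  hand=[1,1,1,1],
)

```text
clock: 34.4
ee_pos: [572.6, 30.1, 26.3]
orientation: [-0.023, -0.643, 0.765, 0.027]
ft_force: [0.6, 0.1, -1.3]
gripper_width: 39.9
```

```bash
python3 - <<'E'
from h import *
st()
for t in (4,0):
    p,R=place(43.3,-86,12,t,-99.9,(-7,0,11)); print(t,np.round(p,1));go(p,R)
E
```

```text
t 34.4 p [572.6  30.1  26.3] fix [  7.9 -85.8] psi -99.9 z [-0.07   0.011 -0.997] F [ 0.6  0.1 -1.3] M [ 0.013  0.092 -0.008] w 39.9 q [-0.15  0.68  1.45  0.    1.08  1.59]
4 [573.8  29.7  25.4]
slide now-frame [ 0.2 -1.3  0.8] dist 1.5
rot total [ 0.05 -0.07  0.  ] | slide after rot [ 0.2 -1.3  0.8]
0 [573.   29.8  23. ]
slide now-frame [ 0.2 -0.6  3.2] dist 3.3
rot total [ 4.05 -0.07  0.  ] | slide after rot [ 0.2 -0.4  3.3]
```

Call:
apply_moves(
  slide=[
    [0.2,-0.8,1.5],
    [0,0,1.7],
    [0,0,0.5],
    [0,0,0],
  ],
  rot=[
    [2,0,0],
    [2,0,0],
    [0,0,0],
    [0,0,0],
  ],
  hand=[1,1,1,1],
)

```text
clock: 34.8
ee_pos: [573.8, 29.5, 23.1]
orientation: [-0.001, -0.643, 0.765, 0.001]
ft_force: [-4.9, 1.9, 5.8]
gripper_width: 39.5
```

```bash
python3 - <<'E'
from h import *
st()
E
```

```text
t 34.8 p [573.8  29.5  23.1] fix [  9.2 -86.1] psi -99.9 z [-0.003 -0.001 -1.   ] F [-4.9  1.9  5.8] M [0.233 0.845 0.088] w 39.5 q [-0.15  0.66  1.5  -0.    0.98  1.59]
```

Same signature as the other two. Releasing and rising straight up, then moving aside over the knob.

Call:
apply_moves(
  slide=[
    [0,0,0],
    [0,0,0],
    [0,0,0],
    [0,0,0],
    [0,0,-10],
    [0,0,-25],
    [0,0,-45],
    [0,0,-45],
  ],
  rot=[
    [0,0,0],
    [0,0,0],
    [0,0,0],
    [0,0,0],
    [0,0,0],
    [0,0,0],
    [0,0,0],
    [0,0,0],
  ],
  hand=[-0.3,-0.3,-0.3,-0.3,-0.3,-0.3,-0.5,-1],
)

```text
clock: 35.6
ee_pos: [573.9, 29.6, 149.3]
orientation: [-0.001, -0.643, 0.766, -0.0]
ft_force: [-0.4, -0.5, -0.5]
gripper_width: 71.3
```

```bash
python3 - <<'E'
from h import *
st()
k=fw(-105,0); go([*k,150])
for ps in (80.1,-99.9): go([*k,150],rdown(ps))
E
```

```text
t 35.6 p [573.9  29.6 149.3] fix [  9.3 -86.1] psi -99.9 z [-0.001 -0.001 -1.   ] F [-0.4 -0.5 -0.5] M [ 0.041  0.062 -0.002] w 71.3 q [-0.15  0.5   1.37 -0.    1.27  1.59]
slide now-frame [-86.  114.3  -0.7] dist 143.1
slide now-frame [-86.  114.3  -0.7] dist 143.1
rot total [-1.1000e-01 -9.0000e-02  1.7999e+02] | slide after rot [  86.1 -114.3   -0.7]
slide now-frame [-86.  114.3  -0.7] dist 143.1
rot total [ 0.06 -0.07 -0.01] | slide after rot [-86.1 114.3  -0.7]
```

Call:
apply_moves(
  slide=[
    [-21.5,28.6,0],
    [-21.5,28.6,0],
    [-21.5,28.6,0],
    [-21.5,28.6,0],
    [0,0,0],
    [0,0,0],
    [0,0,0],
    [0,0,0],
  ],
  rot=[
    [0,0,0],
    [0,0,0],
    [0,0,0],
    [0,0,0],
    [0,0,-8.5],
    [0,0,-8.5],
    [0,0,-8.5],
    [0,0,-8.5],
  ],
  hand=[-1,-1,-1,-1,-1,-1,-1,-1],
)

```text
clock: 36.4
ee_pos: [476.4, 134.1, 148.2]
orientation: [0.0, 0.841, -0.541, 0.001]
ft_force: [0.1, 0.4, 0.8]
gripper_width: 88.3
```

Call:
apply_moves(
  slide=[
    [0,0,0],
    [0,0,0],
    [0,0,0],
    [0,0,0],
    [0,0,0],
    [0,0,0],
    [0,0,0],
    [0,0,0],
  ],
  rot=[
    [0,0,-8.5],
    [0,0,-8.5],
    [0,0,-8.5],
    [0,0,-8.5],
    [0,0,-8.5],
    [0,0,-8.5],
    [0,0,-8.5],
    [0,0,-8.5],
  ],
  hand=[-1,-1,-1,-1,-1,-1,-1,-1],
)

```text
clock: 37.2
ee_pos: [476.4, 134.0, 148.1]
orientation: [0.001, 1.0, 0.021, 0.0]
ft_force: [-1.3, 0.8, 0.4]
gripper_width: 87.9
```

Call:
apply_moves(
  slide=[
    [0,0,0],
    [0,0,0],
    [0,0,0],
    [0,0,0],
    [0,0,0],
    [0,0,0],
    [0,0,0],
    [0,0,0],
  ],
  rot=[
    [0,0,-8.5],
    [0,0,-8.5],
    [0,0,-8.5],
    [0,0,-8.5],
    [0,0,-8.5],
    [0,0,-8.5],
    [0,0,-8.5],
    [0,0,-8.5],
  ],
  hand=[-1,-1,-1,-1,-1,-1,-1,-1],
)

```text
clock: 38.0
ee_pos: [476.5, 134.0, 148.1]
orientation: [0.001, 0.817, 0.577, -0.0]
ft_force: [0.6, 0.2, -0.1]
gripper_width: 88.3
```

```bash
python3 - <<'E'
from h import *
st()
k=fw(-105,0); go([*k,53],rdown(80.1))
f=snap('scene','i1'); cv2.imwrite('pics/i1c.png',cv2.resize(f['color'][180:310,330:480,::-1],None,fx=5,fy=4.6,interpolation=cv2.INTER_CUBIC))
carriers(f)
for y in (86,0,-86): heights(f,y)
E
```

```text
t 38.0 p [476.5 134.  148.1] fix [-104.7    0. ] psi 70.4 z [ 0.001 -0.001 -1.   ] F [ 0.6  0.2 -0.1] M [-0.004  0.024 -0.005] w 88.3 q [ 0.04  0.38  1.59 -0.    1.17 -1.19]
slide now-frame [ 0.  -0.4 95.1] dist 95.1
rot total [ 0.05  0.05 -9.66] | slide after rot [-0.  -0.3 95.1]
blue [587.7 226.9] [16.9 65.8] 82.6 fix(z18) [-11.1 110.7]
blue [578.5 175.2] [15.6 65.4] 78.7 fix(z18) [-11.3  58.1]
blue [572.5 142.3] [20.  66.4] 86.2 fix(z18) [-11.5  24.7]
blue [563.4  89.2] [12.4 65.3] 80.4 fix(z18) [-11.3 -29.1]
blue [557.   56.3] [22.7 67.8] 89.4 fix(z18) [-12.  -62.7]
blue [548.9   2.9] [12.  64.6] 81.3 fix(z18) [ -10.7 -116.7]
y 86 n 246 top z 19.3 slopes deg [3.3 1.4] x -37.7 33.2 y 52.0 117.6
y 0 n 211 top z 18.4 slopes deg [ 0.1 -0.2] x -37.3 27.7 y -34.0 32.6
y -86 n 180 top z 18.6 slopes deg [-0.2 -1.2] x -38.3 29.4 y -119.0 -53.1
```

View pics/i1c.png

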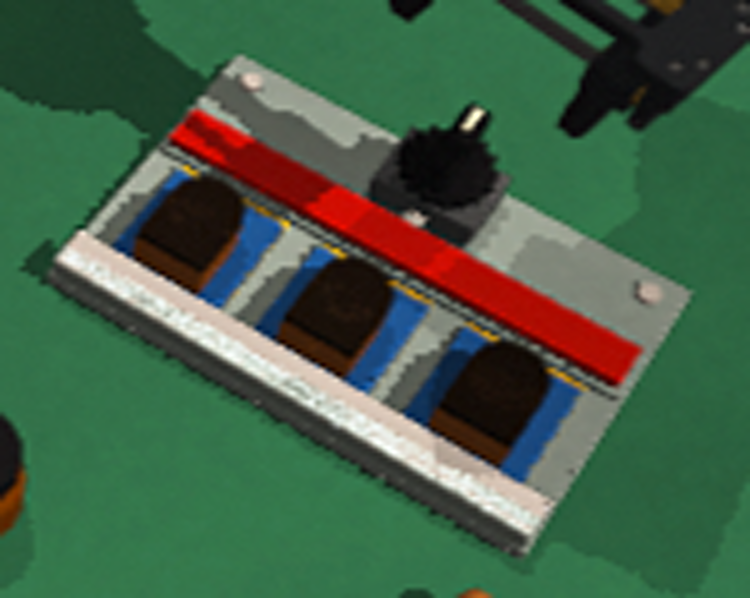

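All three carriers sit flat behind the sill with a thin yellow strip showing in front of each. Going down on the knob.

Call:
apply_moves(
  slide=[
    [0,0,0],
    [0,0,0],
    [0,0,35],
    [0,0,35],
    [0,0,20],
    [0,0,5],
    [0,0,0],
    [0,0,0],
  ],
  rot=[
    [0,0,-5],
    [0,0,-4.7],
    [0,0,0],
    [0,0,0],
    [0,0,0],
    [0,0,0],
    [0,0,0],
    [0,0,0],
  ],
  hand=[-1,-1,-1,-1,-0.5,-0.2,1,1],
)

```text
clock: 38.85
ee_pos: [477.1, 133.9, 53.5]
orientation: [0.001, 0.767, 0.641, 0.0]
ft_force: [0.1, 0.7, 0.9]
gripper_width: 58.1
```

Call:
apply_moves(
  slide=[
    [0,0,0],
    [0,0,0],
    [0,0,0],
    [0,0,0],
    [0,0,0],
    [0,0,0],
    [0,0,0],
    [0,0,0],
  ],
  rot=[
    [0,0,0],
    [0,0,0],
    [0,0,0],
    [0,0,0],
    [0,0,0],
    [0,0,0],
    [0,0,0],
    [0,0,0],
  ],
  hand=[1,1,1,1,1,1,1,1],
)

```text
clock: 39.65
ee_pos: [476.4, 133.9, 52.4]
orientation: [0.0, 0.767, 0.641, -0.0]
ft_force: [-0.9, 0.9, 0.5]
gripper_width: 13.9
```

```bash
python3 - <<'E'
from h import *
st()
f=load('i1'); P=cloud(f).reshape(-1,3);F=np.c_[tofix(P),P[:,2]]
hsv=cv2.cvtColor(f['color'],cv2.COLOR_RGB2HSV).reshape(-1,3); b=(hsv[:,0]>98)&(hsv[:,0]<120)&(hsv[:,1]>110)
for y in (86,0,-86):
    for s in (-1,1):
        for lo,hi in ((-38,-15),(-15,8),(8,31)):
            k=b&(abs(F[:,1]-y-s*27)<5)&(F[:,0]>lo)&(F[:,0]<hi); print(y,s,lo,k.sum(),np.round(np.median(F[k][:,2]),1),end=' | ')
    print()
E
```

```text
t 39.65 p [476.4 133.9  52.4] fix [-1.047e+02 -1.000e-01] psi 79.8 z [-0.    -0.001 -1.   ] F [-0.9  0.9  0.5] M [ 0.123  0.04  -0.056] w 13.9 q [ 0.03  0.52  1.71 -0.    0.92 -1.36]
86 -1 -38 32 17.6 | 86 -1 -15 32 17.8 | 86 -1 8 27 17.1 | 86 1 -38 32 17.3 | 86 1 -15 35 17.3 | 86 1 8 28 16.9 | 
0 -1 -38 23 18.3 | 0 -1 -15 23 16.6 | 0 -1 8 24 17.4 | 0 1 -38 29 17.3 | 0 1 -15 31 17.1 | 0 1 8 32 17.7 | 
-86 -1 -38 13 16.8 | -86 -1 -15 13 17.6 | -86 -1 8 18 17.3 | -86 1 -38 29 17.6 | -86 1 -15 30 17.4 | -86 1 8 29 17.1 |
```

Call:
apply_moves(
  slide=[
    [0,0,0],
    [0,0,0],
    [0,0,0],
    [0,0,0],
    [0,0,0],
    [0,0,0],
    [0,0,0],
    [0,0,0],
  ],
  rot=[
    [0,0,8],
    [0,0,8],
    [0,0,8],
    [0,0,8],
    [0,0,8],
    [0,0,8],
    [0,0,8],
    [0,0,8],
  ],
  hand=[1,1,1,1,1,1,1,1],
)

```text
clock: 40.45
ee_pos: [476.1, 133.5, 52.4]
orientation: [0.001, 0.991, 0.135, -0.001]
ft_force: [-0.9, -2.3, 3.4]
gripper_width: 13.6
```

```bash
cat >> h.py <<'E'
def bar(f):
    for r,p,w in blobs(f,(0,170,60),(6,255,255),(330,180,480,310),27,minarea=20): 
        F=tofix(w); print('bar c',np.round(tofix(r[0]),1),'lead edge',np.percentile(F[:,0],99).round(1))
E
python3 - <<'E'
from h import *
st(); bar(load('i1')); f=snap('scene','j1'); bar(f)
E
```

```text
t 40.45 p [476.1 133.5  52.4] fix [-104.9   -0.5] psi 15.5 z [-0.001 -0.002 -1.   ] F [-0.9 -2.3  3.4] M [-0.412  0.354  0.005] w 13.6 q [ 0.03  0.52  1.71 -0.    0.92 -0.23]
bar c [-58.9  -0.8] lead edge -43.8
bar c [-54.5  -0.6] lead edge -39.9
```

Call:
apply_moves(
  slide=[
    [0,0,0],
    [0,0,0],
    [0,0,0],
    [0,0,0],
    [0,0,0],
    [0,0,0],
    [0,0,0],
    [0,0,0],
  ],
  rot=[
    [0,0,8],
    [0,0,8],
    [0,0,8],
    [0,0,8],
    [0,0,8],
    [0,0,8],
    [0,0,8],
    [0,0,8],
  ],
  hand=[1,1,1,1,1,1,1,1],
)

```text
clock: 41.3
ee_pos: [475.6, 133.7, 52.3]
orientation: [0.001, 0.912, -0.41, -0.001]
ft_force: [-3.6, -2.3, 5.1]
gripper_width: 13.6
```

```bash
python3 - <<'E'
from h import *
st(); f=snap('scene','j2'); bar(f)
E
```

```text
t 41.3 p [475.6 133.7  52.3] fix [-105.4   -0.4] psi -48.4 z [-0.002 -0.002 -1.   ] F [-3.6 -2.3  5.1] M [-0.315  0.715  0.017] w 13.6 q [ 0.03  0.52  1.71 -0.    0.92  0.88]
bar c [-50.4  -0.5] lead edge -36.1
```

Two rotations have gone well, with the bar at −36 by image and no blocking. Now regripping half a turn back.

Call:
apply_moves(
  slide=[
    [0,0,0],
    [0,0,0],
    [0,0,0],
    [0,0,0],
    [0,0,-35],
    [0,0,-15],
    [0,0,0],
    [0,0,0],
  ],
  rot=[
    [0,0,0],
    [0,0,0],
    [0,0,0],
    [0,0,0],
    [0,0,0],
    [0,0,0],
    [0,0,-8.5],
    [0,0,-8.5],
  ],
  hand=[-0.4,-0.4,-0.4,-0.4,-0.4,-0.4,-0.4,-0.4],
)

```text
clock: 42.15
ee_pos: [476.7, 134.0, 102.9]
orientation: [0.0, 0.964, -0.266, 0.001]
ft_force: [1.6, 0.1, 0.1]
gripper_width: 62.0
```

Call:
apply_moves(
  slide=[
    [0,0,0],
    [0,0,0],
    [0,0,0],
    [0,0,0],
    [0,0,0],
    [0,0,0],
    [0,0,0],
    [0,0,0],
  ],
  rot=[
    [0,0,-8.5],
    [0,0,-8.5],
    [0,0,-8.5],
    [0,0,-8.5],
    [0,0,-8.5],
    [0,0,-8.5],
    [0,0,-8.5],
    [0,0,-8.5],
  ],
  hand=[-0.4,-0.4,-0.4,-0.4,-0.4,-0.4,-0.4,-0.4],
)

```text
clock: 42.95
ee_pos: [476.5, 133.9, 102.3]
orientation: [0.001, 0.948, 0.319, -0.0]
ft_force: [-0.5, 0.0, 1.3]
gripper_width: 61.4
```

Call:
apply_moves(
  slide=[
    [0,0,0],
    [0,0,0],
    [0,0,0],
    [0,0,0],
    [0,0,0],
    [0,0,0],
    [0,0,0],
    [0,0,0],
  ],
  rot=[
    [0,0,-8.5],
    [0,0,-8.5],
    [0,0,-8.5],
    [0,0,-8.5],
    [0,0,-8.5],
    [0,0,-8.5],
    [0,0,-8.5],
    [0,0,-8.5],
  ],
  hand=[-0.4,-0.4,-0.4,-0.4,-0.4,-0.4,-0.4,-0.4],
)

```text
clock: 43.75
ee_pos: [476.5, 133.9, 102.3]
orientation: [0.0, 0.607, 0.794, -0.0]
ft_force: [-0.1, 0.0, 0.6]
gripper_width: 61.5
```

```bash
python3 - <<'E'
from h import *
st(); k=fw(-105,0); go([*k,53],rdown(131.6))
f=snap('scene','j3'); bar(f); P=cloud(f).reshape(-1,3);F=np.c_[tofix(P),P[:,2]]
k=(abs(F[:,0]+105)<30)&(abs(F[:,1])<30)&(F[:,2]>73)&(F[:,2]<86)
print(k.sum(),F[k].mean(0)); w,v=np.linalg.eigh(np.cov(F[k][:,:2].T)); print(w,np.degrees(np.arctan2(v[1,1],v[0,1])))
cv2.imwrite('pics/j3c.png',cv2.resize(f['color'][180:310,330:480,::-1],None,fx=5,fy=4.6,interpolation=cv2.INTER_CUBIC))
E
```

```text
t 43.75 p [476.5 133.9 102.3] fix [-104.7   -0. ] psi 105.2 z [-0.    -0.001 -1.   ] F [-0.1  0.   0.6] M [ 0.135 -0.001  0.015] w 61.5 q [ 0.03  0.44  1.65 -0.    1.05 -1.8 ]
slide now-frame [ 0.2 -0.3 49.3] dist 49.3
rot total [ -0.03   0.06 -26.39] | slide after rot [ 0.3 -0.2 49.3]
bar c [-50.5  -0.7] lead edge -36.1
97 [-103.21981016    0.29858583   78.46999814]
[ 17.24279248 180.96007546] 51.36179161552334
```

View pics/j3c.png

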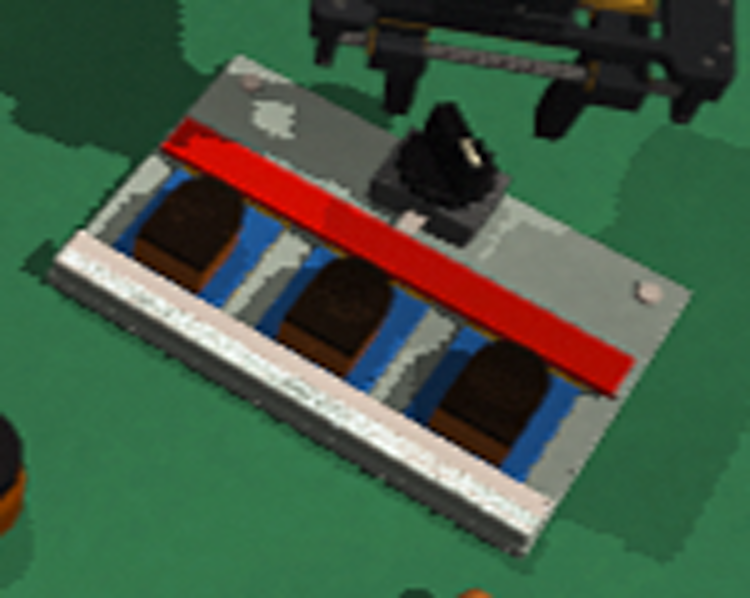

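Call:
apply_moves(
  slide=[
    [0,0,0],
    [0,0,0],
    [0,0,0],
    [0,0,0],
    [0.2,-0.2,30],
    [0,0,14],
    [0,0,5],
    [0,0,0],
  ],
  rot=[
    [0,0,-7],
    [0,0,-7],
    [0,0,-7],
    [0,0,-5.4],
    [0,0,0],
    [0,0,0],
    [0,0,0],
    [0,0,0],
  ],
  hand=[-0.4,-0.4,-0.4,-0.4,-0.4,-0.4,-0.4,1],
)

```text
clock: 44.6
ee_pos: [476.1, 133.9, 53.1]
orientation: [-0.0, 0.414, 0.91, -0.001]
ft_force: [1.0, 0.1, 0.2]
gripper_width: 55.7
```

Call:
apply_moves(
  slide=[
    [0,0,0],
    [0,0,0],
    [0,0,0],
    [0,0,0],
    [0,0,0],
    [0,0,0],
    [0,0,0],
    [0,0,0],
  ],
  rot=[
    [0,0,0],
    [0,0,0],
    [0,0,0],
    [0,0,0],
    [0,0,0],
    [0,0,0],
    [0,0,0],
    [0,0,0],
  ],
  hand=[1,1,1,1,1,1,1,1],
)

```text
clock: 45.4
ee_pos: [476.0, 134.0, 53.5]
orientation: [0.0, 0.413, 0.911, -0.0]
ft_force: [-0.9, 1.9, 5.0]
gripper_width: 13.8
```

```bash
python3 - <<'E'
from h import *
st()
E
```

```text
t 45.4 p [476.  134.   53.5] fix [-105.1   -0. ] psi 131.2 z [-0.    -0.001 -1.   ] F [-0.9  1.9  5. ] M [ 0.47   0.311 -0.013] w 13.8 q [ 0.04  0.51  1.71 -0.    0.92 -2.25]
```

Call:
apply_moves(
  slide=[
    [0,0,0],
    [0,0,0],
    [0,0,0],
    [0,0,0],
    [0,0,0],
    [0,0,0],
    [0,0,0],
    [0,0,0],
  ],
  rot=[
    [0,0,8],
    [0,0,8],
    [0,0,8],
    [0,0,8],
    [0,0,8],
    [0,0,8],
    [0,0,8],
    [0,0,8],
  ],
  hand=[1,1,1,1,1,1,1,1],
)

```text
clock: 46.2
ee_pos: [476.1, 133.9, 53.5]
orientation: [0.0, 0.835, 0.551, -0.0]
ft_force: [-0.5, 1.2, 4.0]
gripper_width: 13.9
```

Call:
apply_moves(
  slide=[
    [0,0,0],
    [0,0,0],
    [0,0,0],
    [0,0,0],
    [0,0,0],
  ],
  rot=[
    [0,0,8],
    [0,0,8],
    [0,0,8],
    [0,0,8],
    [0,0,4],
  ],
  hand=[1,1,1,1,1],
)

```text
clock: 46.7
ee_pos: [476.0, 133.8, 53.5]
orientation: [0.001, 0.964, 0.267, -0.0]
ft_force: [-1.9, 0.3, 4.5]
gripper_width: 13.7
```

```bash
python3 - <<'E'
from h import *
st(); f=snap('scene','l1'); bar(f); st()
E
```

```text
t 46.7 p [476.  133.8  53.5] fix [-105.1   -0.2] psi 30.9 z [-0.    -0.001 -1.   ] F [-1.9  0.3  4.5] M [0.05  0.35  0.054] w 13.7 q [ 0.03  0.51  1.71 -0.    0.92 -0.5 ]
bar c [-44.4  -0.4] lead edge -30.1
t 46.75 p [476.  133.9  53.5] fix [-105.1   -0.2] psi 30.8 z [-0.    -0.001 -1.   ] F [-2.7  1.4  5.1] M [ 0.072  0.414 -0.03 ] w 13.8 q [ 0.03  0.51  1.71 -0.    0.92 -0.5 ]
```

Call:
apply_moves(
  slide=[
    [0,0,0],
    [0,0,0],
    [0,0,0],
  ],
  rot=[
    [0,0,4],
    [0,0,4],
    [0,0,2],
  ],
  hand=[1,1,1],
)

```text
clock: 47.05
ee_pos: [476.0, 133.8, 53.5]
orientation: [0.001, 0.983, 0.184, -0.0]
ft_force: [-2.0, 0.5, 5.3]
gripper_width: 13.8
```

```bash
python3 - <<'E'
from h import *
st(); f=snap('scene','l2'); bar(f); st()
E
```

```text
t 47.05 p [476.  133.8  53.5] fix [-105.1   -0.2] psi 21.2 z [-0.    -0.001 -1.   ] F [-2.   0.5  5.3] M [0.061 0.38  0.091] w 13.8 q [ 0.03  0.51  1.71 -0.    0.92 -0.33]
bar c [-43.9  -0.4] lead edge -29.4
t 47.1 p [476.  133.8  53.5] fix [-105.1   -0.2] psi 21.1 z [-0.    -0.001 -1.   ] F [-1.8 -0.5  4.6] M [ 0.067  0.455 -0.007] w 13.7 q [ 0.03  0.51  1.71 -0.    0.92 -0.33]
```

Call:
apply_moves(
  slide=[
    [0,0,0],
    [0,0,0],
    [0,0,0],
  ],
  rot=[
    [0,0,3],
    [0,0,3],
    [0,0,3],
  ],
  hand=[1,1,1],
)

```text
clock: 47.4
ee_pos: [476.0, 133.8, 53.5]
orientation: [0.001, 0.994, 0.106, -0.0]
ft_force: [-2.2, 0.1, 5.0]
gripper_width: 13.5
```

```bash
python3 - <<'E'
from h import *
st(); f=snap('scene','l3'); bar(f); st()
E
```

```text
t 47.4 p [476.  133.8  53.5] fix [-105.1   -0.2] psi 12.2 z [-0.    -0.001 -1.   ] F [-2.2  0.1  5. ] M [0.064 0.435 0.144] w 13.5 q [ 0.03  0.51  1.71 -0.    0.92 -0.18]
bar c [-43.7  -0.4] lead edge -29.2
t 47.45 p [476.  133.9  53.5] fix [-105.1   -0.2] psi 12.0 z [-0.    -0.001 -1.   ] F [-3.6  0.7  6.5] M [0.065 0.428 0.091] w 13.5 q [ 0.03  0.51  1.71 -0.    0.92 -0.17]
```

Call:
apply_moves(
  slide=[
    [0,0,0],
    [0,0,0],
    [0,0,0],
    [0,0,0],
    [0,0,0],
    [0,0,0],
  ],
  rot=[
    [0,0,4],
    [0,0,4],
    [0,0,4],
    [0,0,4],
    [0,0,4],
    [0,0,0],
  ],
  hand=[1,1,1,1,1,1],
)

```text
clock: 48.05
ee_pos: [475.9, 133.8, 53.5]
orientation: [0.001, 0.998, -0.068, -0.0]
ft_force: [-2.3, 0.3, 5.8]
gripper_width: 13.6
```

```bash
python3 - <<'E'
from h import *
st(); f=snap('scene','l4'); bar(f); st()
E
```

```text
t 48.05 p [475.9 133.8  53.5] fix [-105.1   -0.2] psi -7.8 z [-0.001 -0.001 -1.   ] F [-2.3  0.3  5.8] M [ 0.034  0.517 -0.014] w 13.6 q [ 0.03  0.51  1.71 -0.    0.92  0.17]
bar c [-43.5  -0.3] lead edge -29.2
t 48.1 p [475.9 133.8  53.5] fix [-105.2   -0.2] psi -7.7 z [-0.001 -0.001 -1.   ] F [-3.3 -0.2  5.1] M [-0.012  0.536 -0.044] w 13.5 q [ 0.03  0.51  1.71 -0.    0.92  0.17]
```

Call:
apply_moves(
  slide=[
    [0,0,0],
    [0,0,0],
    [0,0,0],
    [0,0,0],
    [0,0,-35],
    [0,0,-45],
    [0,0,-45],
    [0,0,0],
  ],
  rot=[
    [0,0,0],
    [0,0,0],
    [0,0,0],
    [0,0,0],
    [0,0,0],
    [0,0,0],
    [0,0,0],
    [0,0,0],
  ],
  hand=[-0.4,-0.4,-0.4,-0.4,-0.4,-0.4,-0.4,-0.4],
)

```text
clock: 48.9
ee_pos: [478.4, 134.2, 183.5]
orientation: [0.0, 0.998, -0.068, 0.005]
ft_force: [-0.1, 0.4, -1.1]
gripper_width: 61.7
```

```bash
python3 - <<'E'
from h import *
st(); 
f=snap('scene','m1'); bar(f); P=cloud(f).reshape(-1,3);F=np.c_[tofix(P),P[:,2]]
k=(abs(F[:,0]+105)<30)&(abs(F[:,1])<30)&(F[:,2]>73)&(F[:,2]<86)
print(k.sum(),F[k].mean(0)); w,v=np.linalg.eigh(np.cov(F[k][:,:2].T)); print(w,np.degrees(np.arctan2(v[1,1],v[0,1])))
cv2.imwrite('pics/m1c.png',cv2.resize(f['color'][180:310,330:480,::-1],None,fx=5,fy=4.6,interpolation=cv2.INTER_CUBIC))
E
```

```text
t 48.9 p [478.4 134.2 183.5] fix [-102.8    0.6] psi -7.8 z [ 0.01  -0.001 -1.   ] F [-0.1  0.4 -1.1] M [-0.068  0.026  0.011] w 61.7 q [ 0.04  0.34  1.54 -0.    1.25  0.17]
bar c [-43.6  -0. ] lead edge -29.2
101 [-1.02908593e+02 -6.03550577e-02  7.84919235e+01]
[ 17.22031669 177.38180418] 92.12932779533983
```

View pics/m1c.png

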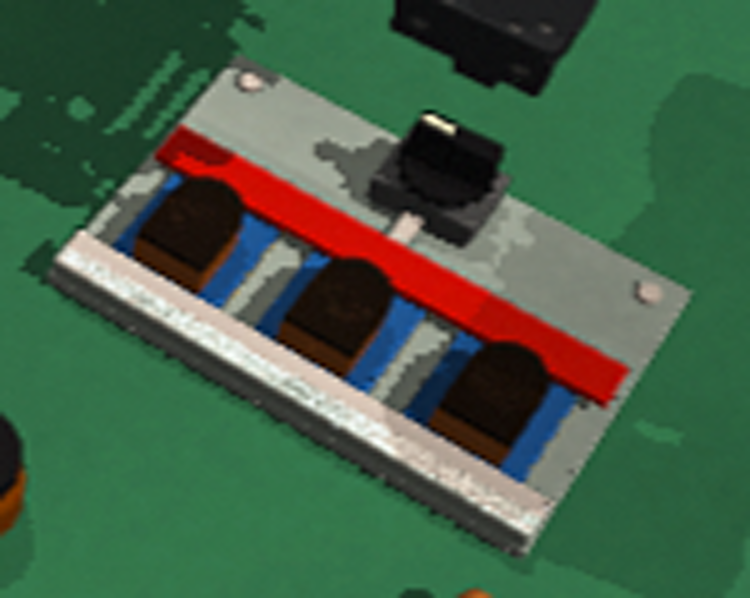

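```bash
python3 - <<'E'
from h import *
f=snap('top','n1')
a=load('top0')['color'].astype(int); d=(abs(f['color'].astype(int)-a).max(2)>60).astype(np.uint8)*255
cv2.imwrite('pics/n1d.png',d)
P=cloud(load('m1')).reshape(-1,3)
f2=load('m1');F=np.c_[tofix(P),P[:,2]]
hsv=cv2.cvtColor(f2['color'],cv2.COLOR_RGB2HSV).reshape(-1,3); b=(hsv[:,0]>98)&(hsv[:,0]<120)&(hsv[:,1]>110)
for y in (86,0,-86):
    k=b&(abs(abs(F[:,1]-y)-27)<5)&(F[:,0]>-28)&(F[:,0]<30); print(y,k.sum(),np.round(np.percentile(F[k][:,2],[20,50,80]),1))
E
```

```text
86 165 [15.9 17.2 18.9]
0 141 [15.8 17.4 18.8]
-86 112 [16.4 17.8 19. ]
```

View pics/n1.png

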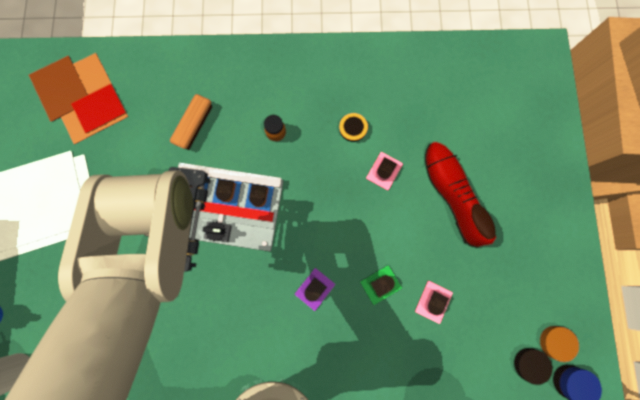

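The bystanders and look-alikes are where they were: brush (191,122), jar (274,127), tin (353,127), shoe (460,195). No blue carriers are left on the bench, so I'm handing in.

```bash
python3 -c "
from station import robot
print(robot.close_job())"
```

```text
the job is handed in; nothing more can be done
None
```

The job is done and handed in, at about 49 s on the clock.

**What I did:** I backed the clamp knob off anticlockwise to its stop, where the moment rose to −0.67 N m and the bar stopped moving. I then loaded all three blue carriers into bays 0, 1 and 2, heel up, with the flat-heel end under the lip. Finally I turned the knob clockwise in two grips until the bar was home and the ratchet slipped.

**Last checks:**
- **Bar:** it travelled 14.6 mm by image, against 14.7 mm expected, then stayed put while the knob went on turning.
- **Ratchet:** the knob turned about 268° clockwise in all, against 240.6° for the spindle. That puts the slip at about 28°, give or take a few degrees.
- **Carriers:** the plate tops measured about 17–18 mm high in every bay (18 mm nominal). An earlier check, before clamping, showed no tilt in any of them.
- **Bystanders:** by eye in the last top picture, the tin, jar, brush, shoe and look-alikes are where they were.

No check failed. The two cameras differed by about 1–3 mm throughout. The final top view had bay 0 hidden by the arm, so that bay was confirmed only from the scene camera.

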